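Make up two lamp repair kits at the parts-store bench

TASK

Make up two repair kits from the five loose lamp parts on the bench: the tray with three compartments gets the bulb, the relay and the larger of the two round caps, and the tray with two compartments gets the amber marker lamp and the smaller round cap. Put one part in each compartment, the right way up as it stood on the bench and sitting flat on the tray's floor, then let go of everything. Leave the roll of tape, the carton and the steel pulley where they are.

Things in the scene. Friction and masses are not known exactly. Their poses are not given: they have to be found in the camera images.
- tray3: Low grey sheet-metal tray with bright metal rims and dividers, with three equal compartments in a row, fixed to the bench. 116 mm along its own x, 260 mm along its own y (the row). Origin: centre of its underside, on the bench; z up. Floor top 3 mm above the origin; walls and dividers 2 mm thick, tops 12 mm above the bench. Each compartment is 112 mm (x) by 84 mm (y) inside; their centres lie at x = 0, y = -86, 0 and +86 mm in the tray's frame.
- tray2: The same kind of grey tray, but with two compartments, fixed to the bench. 116 mm along its own x, 174 mm along its own y. Origin: centre of its underside, on the bench; z up. Floor top 3 mm above the origin, walls 2 mm thick with tops 12 mm above the bench. Each compartment is 112 mm (x) by 84 mm (y) inside; their centres lie at x = 0, y = -43 and +43 mm in the tray's frame.
- cap_large_center (a point): The larger round cap: a solid black plastic cylinder, 58 mm in diameter and 38 mm high (a thin grey rib on top is 3 mm more), standing upright and loose on the bench, about 60 g. The point is its centre, half-way up (19 mm above its underside); z is its upright axis.
- cap_small_center (a point): The smaller round cap: like the larger one but 40 mm in diameter, 38 mm high (rib 3 mm more), about 35 g. The point is its centre, 19 mm above its underside; z is its upright axis.
- bulb_center (a point): Headlamp bulb standing on its base, glass up, loose: a cylinder 32 mm in diameter and 44 mm high (grey plastic, with a steel collar at its top, of the same diameter), to be gripped there, with a clear glass tip 15 mm in diameter above it; 66 mm high in all, about 50 g. The point is on its axis, half-way up (33 mm above its underside); z points to the glass.
- relay_center (a point): Relay: black square block 32 by 32 mm and 42 mm high with four small copper blades that stand 8 mm above its top; loose, about 50 g. The point is the centre of the block, 21 mm above its underside; x and y are square to its sides, z points to the blades.
- lamp_center (a point): Marker lamp: oblong block 90 mm (its x) by 42 mm (its y) by 38 mm high, black base below and amber lens above, lens up; loose, about 90 g. The point is its centre, 19 mm above its underside; z points to the lens. It fits a compartment with its length along the tray's x.
- tape: Roll of tape lying flat, cardboard brown, 90 mm in diameter, 25 mm high. Origin: centre of its underside. To be left alone.
- carton: Brown cardboard carton, 100 by 80 by 75 mm high, with a strip of paper on top, fixed. Origin: centre of its underside. To be left alone.
- pulley: Steel grooved pulley lying flat, 60 mm in diameter, 22 mm high, loose, beyond the trays. Origin: centre of its underside. To be left alone.

How it is judged:
By the outcome, as a careful person would: the job done as asked, in the order asked, and still so for the second after the job is handed in, with the robot touching nothing.
It also fails if it takes over 112 s, if anything falls off the work surface, if the arm or the gripper's body presses on something with over 40 N, if the wrist force passes 120 N, or if a joint passes its speed limit or range.

ROBOT

A 6-joint arm with a two-finger parallel gripper is mounted at the origin on the work surface. World frame = base frame: x ahead of the robot, y to its left, z up, the work surface at z = 0. Lengths are in m, angles in rad, forces in N, time in s.
With the tool pointing down it reaches from about 0.275 to 0.775 m from the base axis. Payload 14.6 kg.
Tool frame: the origin (TCP) lies on the centre line of the jaws, within the pads' length; the fingertips stand 11 mm ahead of it and the grasp point (between the pads) lies 8 mm behind it; x points along the fingers, z is the direction in which the jaws open and shut, and the axes are right-handed (so a half turn about x gives the same grasp; the last joint's range is limited). The gripper opens to 85 mm and grips with 20 to 120 N. Pads are 22 mm wide; open, the fingers measure 114 mm over their backs; the gripper's body (76 mm by 85 mm) begins 54 mm behind the grasp point. The pads swing forward as they close: fully open they stand 13 mm farther back than shut.
Start: joints at [-1.437, 0.263, -0.048, 1.259, 0, 1.415], TCP at [0.15, -0.503, 0.242] pointing down, gripper open.
Joint ranges: [-2.65, 2.65], [-0.89, 1.7], [-1.18, 1.37], [-2.13, 2.11], [-1.35, 1.29], [-3.14, 3.14]. Speed limits (rad/s): [1.89, 1.89, 2.57, 2.79, 3.14, 3.14].

INTERFACE

Orientations are given as a unit quaternion [x, y, z, w].
In Python, from station import ctrl gives the robot as it stands.
- The arm moves only by the tool carry_out, never from a script. Its argument "motion" is a list of rows, each an object of numbers: "x", "y", "z": the shift along the tool's x, y, z in mm; "rx", "ry", "rz": the turn, a rotation vector about the tool's x, y, z in degrees. In form: [{"x": .., "y": .., "z": .., "rx": .., "ry": .., "rz": ..}, ...]. A call has 1 to 12 rows; each row is the pose to reach, as a shift and turn from the pose commanded when the call began, along the tool's axes at that moment; what a row does not reach only later rows make up. A row lasts 1/8 s, in which the tool goes at most 62.5 mm and 10.7 degrees, less where a joint would pass 70% of its speed; a pose out of reach is approached as far as the arm can. A call with a gripper value outside its range is refused whole. "gripper" is the opening in per cent of the stroke, from 0 (shut) to 100 (fully open), set as the call begins (left out, the last holds). The fingers move at their own pace and stop on an object; "newtons" is the grip in N (left out, the last holds). Time passes only in rows, so rows that repeat a pose let the fingers close. It gives the time, the measured TCP pose, the force and the opening at its end, in the units of the state.
- ctrl.get_state(): the state, without advancing time (a new reading comes with each control period).
- ctrl.grab_frame(name): name is "side" or "top" or "wrist"; returns a dict with "frame" (480x640x3 uint8, red, green, blue), "mtx" (3x3 intrinsics, pixels), "R" (3x3) and "t" (3): a world point X has camera coordinates R X + t. Camera axes: x right, y down, z forward; pixel columns grow to the right and rows downward; lengths in m; the calibration is good to about 2 mm. A picture is of the moment at which its call begins. There is no depth.
- ctrl.finish_job(): hands the job in, once; it reports no verdict.
Trained networks look in the newest picture that a camera, given by its name, has taken for a name from the list of things; names that differ only in an ending like _2 or _b are one class to them, and where a whole thing is asked for, a point or a joint stands for the part that bears it (a point fixed in the world has none). Each returns a list of dicts, best first, with "p" (0 to 1); they miss things now and then, are a little off and sometimes report something else, mostly with a low value. They report only what shows in the picture. A call takes as long as a camera call.
- ctrl.recognise(camera, query): "centre" ([x, y, z] in m, in the coordinates of the camera as it stood for that picture, good to about 4 mm: the middle of the surface that is visible of it).
- ctrl.silhouettes(camera, query): "pixels" (480x640 bool, what is visible of it).
- ctrl.spot_point(camera, query): "centre" ([x, y, z] in m, in the coordinates of the camera as it stood for that picture, good to about 4 mm: a listed point, or the origin of a listed thing).
The state is a dict: "clock": time; "joints": joint angles; "qd": joint speeds; "tau": joint torques, N m; "position": TCP position; "orientation": TCP orientation; "contact_force": force on the tool from outside, world axes, zero at the start; "wrist_torque": the same for the moment, N m; "width": finger opening in m.
Only numpy, scipy, OpenCV 4.12 (cv2) and the standard library are available. Lean on these libraries where they do the work, as an engineer would, in place of code of your own. Each camera call takes 0.05 s, during which the arm holds its last target.

## Working session

There is one attempt and no reset: what is moved stays moved. The work goes in short steps, Python scripts to look and compute and a tool call to move; the robot and the scene stay as the last step left them, time stands still between calls to the robot, and variables do not carry over. Pictures are saved under pics/ and viewed, and the job is handed in when it is done.

Besides the shell and the picture viewer there is one more tool, called after "Request:" by a JSON object that holds its "api" and its "payload", one argument or row to a line. carry_out: Moves the arm, as the interface text tells. Its arguments: {"type":"object","properties":{"motion":{"type":"array","items":{"type":"object","properties":{"x":{"type":"number"},"y":{"type":"number"},"z":{"type":"number"},"rx":{"type":"number"},"ry":{"type":"number"},"rz":{"type":"number"}}}},"gripper":{"type":"number"},"newtons":{"type":"number"}},"required":["motion"]}

```bash
ls -la; mkdir -p pics
python3 - <<'E'
from station import ctrl
import cv2
print(ctrl.get_state())
for n in ("side","top"):
    f=ctrl.grab_frame(n); cv2.imwrite(f"pics/{n}0.png",f["frame"][:,:,::-1])
    print(n,f["mtx"],f["R"],f["t"])
E
```

```text
total 12
drwxr-xr-x  3 agent agent 4096 Dec  7 14:41 .
drwxr-xr-x 23 root  root  4096 Dec  7 14:41 ..
drwxr-xr-x  2 agent agent 4096 Dec  7 14:41 pics
{'clock': 0.0, 'joints': array([-1.43732280e+00,  2.63487256e-01, -4.89281730e-02,  1.25940396e+00,
        1.77920742e-05,  1.41548776e+00]), 'qd': array([-3.09796371e-05,  1.12266377e-03,  2.25167253e-04, -1.77905393e-03,
        7.62886892e-04, -5.16784087e-04]), 'tau': array([ 4.78906477e-04, -6.37624454e+01,  3.84569836e+01,  1.36686987e-02,
       -1.40586385e-04,  8.91517260e-06]), 'position': array([ 0.14947208, -0.50299788,  0.2418468 ]), 'orientation': array([ 0.42311482,  0.56699016, -0.42258894,  0.56649324]), 'contact_force': array([-0.35054243, -0.42517023,  0.64126684]), 'wrist_torque': array([-0.05734865, -0.03117537,  0.00798746]), 'width': 0.08512182490151482}
side [[448.89710464   0.         320.22189503]
 [  0.         448.89710464 235.92927083]
 [  0.           0.           1.        ]] [[ 0.99855056 -0.05037141 -0.01896048]
 [-0.04809795 -0.67706156 -0.73435294]
 [ 0.02415298  0.7342005  -0.67850296]] [-0.57946551  0.07416985  1.07085278]
top [[528.619137     0.         318.21361191]
 [  0.         528.619137   236.04394777]
 [  0.           0.           1.        ]] [[-0.00488412 -0.99982854 -0.01786158]
 [-0.98979718  0.00737712 -0.14229241]
 [ 0.14239978  0.01698437 -0.9896635 ]] [-0.00981033  0.58452947  1.35306563]
```

View pics/top0.png

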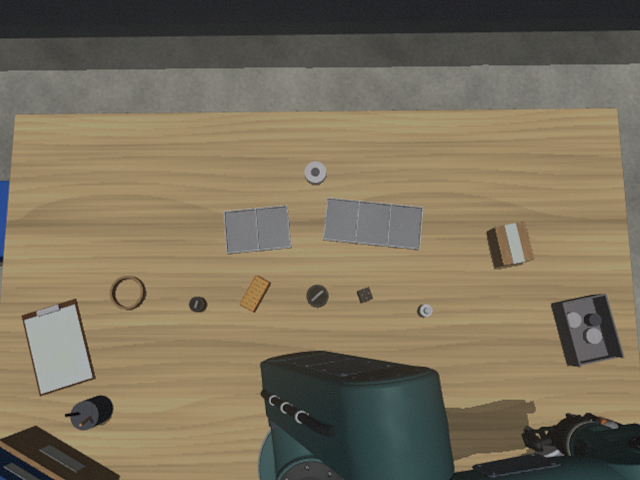

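View pics/side0.png

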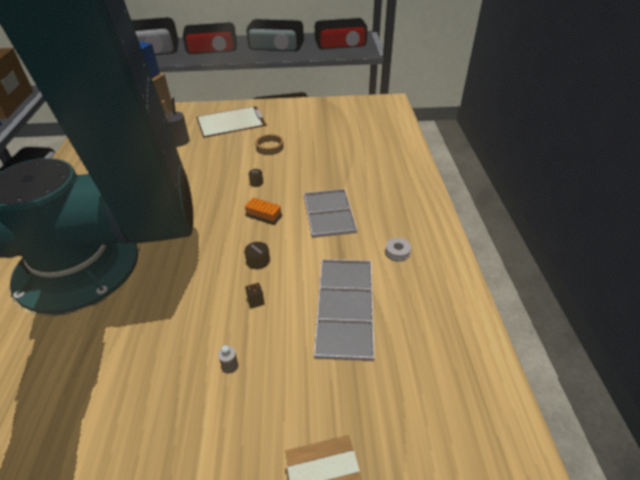

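```bash
cat > h.py <<'E'
from station import ctrl
import numpy as np, cv2
from scipy.spatial.transform import Rotation as Ro
def w(f,c): return f["R"].T@(np.array(c)-f["t"])
def planez(f,u,v,z):
    d=f["R"].T@np.linalg.inv(f["mtx"])@np.array([u,v,1.0]); o=-f["R"].T@f["t"]
    return o+d*(z-o[2])/d[2]
def proj(f,X):
    c=f["R"]@np.array(X)+f["t"]; p=f["mtx"]@c; return p[:2]/p[2]
E
python3 - <<'E'
from h import *
np.set_printoptions(precision=4,suppress=True)
for cam in ("top","side"):
    f=ctrl.grab_frame(cam)
    for n in "tray3 tray2 cap_large_center cap_small_center bulb_center relay_center lamp_center tape carton pulley".split():
        for d in ctrl.spot_point(cam,n)[:3]:
            X=w(f,d["centre"]); print(cam,n,round(d["p"],2),X,proj(f,X).round())
print(ctrl.get_state()["clock"])
E
```

```text
top tray3 0.74 [ 0.6092  0.1542 -0.0002] [257. 230.]
top tray3 0.57 [ 0.6222 -0.159   0.002 ] [372. 224.]
top tray2 0.74 [ 0.6092  0.1542 -0.0002] [257. 230.]
top tray2 0.57 [ 0.6222 -0.159   0.002 ] [372. 224.]
top cap_large_center 0.65 [ 0.4278 -0.0088  0.0228] [317. 296.]
top cap_small_center 0.53 [0.4068 0.3085 0.0214] [197. 305.]
top bulb_center 0.49 [ 0.3906 -0.2875  0.0317] [424. 310.]
top relay_center 0.56 [ 0.4324 -0.1388  0.0226] [366. 294.]
top lamp_center 0.71 [0.6123 0.1552 0.0029] [257. 228.]
top lamp_center 0.65 [0.4349 0.1528 0.0152] [256. 294.]
top tape 0.55 [0.4394 0.5003 0.0042] [128. 293.]
top carton 0.69 [ 0.5614 -0.5126  0.0004] [504. 245.]
top carton 0.51 [ 0.768  -0.0053 -0.0041] [315. 173.]
top pulley 0.96 [ 0.7649 -0.0041 -0.0039] [315. 174.]
side tray3 0.87 [ 0.6223 -0.1595  0.0007] [343. 306.]
side tray3 0.77 [0.6082 0.1546 0.0002] [328. 214.]
side tray2 0.87 [ 0.6223 -0.1595  0.0007] [343. 306.]
side tray2 0.77 [0.6082 0.1546 0.0002] [328. 214.]
side cap_small_center 0.57 [0.4072 0.3073 0.0188] [255. 178.]
side bulb_center 0.91 [ 0.3884 -0.292   0.0327] [226. 358.]
side relay_center 0.74 [ 0.4288 -0.1326  0.0218] [253. 295.]
side lamp_center 0.83 [0.438  0.1552 0.0235] [263. 210.]
side tape 0.78 [0.4412 0.4944 0.0037] [269. 147.]
side pulley 0.85 [ 0.7706 -0.0111  0.0012] [399. 254.]
1.2
```

Run:
```python
from h import *
a=cv2.imread("pics/top0.png")
c=a[190:320,170:440]; cv2.imwrite("pics/top_z.png",cv2.resize(c,(799,385),interpolation=cv2.INTER_CUBIC))
c=a[190:260,210:430]; cv2.imwrite("pics/top_t.png",cv2.resize(c,(792,252),interpolation=cv2.INTER_CUBIC))
# silhouettes
np.set_printoptions(precision=4,suppress=True)
f={c:ctrl.grab_frame(c) for c in("top","side")}
import pickle
S={}
for cam in f:
    for n in "tray3 cap_large_center cap_small_center bulb_center relay_center lamp_center".split():
        for i,d in enumerate(ctrl.silhouettes(cam,n)[:2]):
            m=d["pixels"]; S[cam,n,i]=m
            if m.sum()<3: continue
            cs,_=cv2.findContours(m.astype(np.uint8),cv2.RETR_EXTERNAL,cv2.CHAIN_APPROX_NONE)
            k=max(cs,key=cv2.contourArea)
            ys,xs=np.nonzero(m)
            print(cam,n,round(d["p"],2),m.sum(),(xs.mean().round(1),ys.mean().round(1)),cv2.minAreaRect(k))
pickle.dump((f,S),open("s.pkl","wb"))
```

```text
top tray3 0.97 2749 (np.float64(256.9), np.float64(229.6)) ((256.76641845703125, 229.43031311035156), (43.004478454589844, 64.64252471923828), 84.80557250976562)
top tray3 0.79 4068 (np.float64(373.3), np.float64(223.6)) ((372.9610900878906, 223.8986358642578), (97.14851379394531, 43.792083740234375), 5.572198390960693)
top cap_large_center 0.61 395 (np.float64(317.2), np.float64(295.9)) ((317.5, 296.0), (22.0, 21.0), 90.0)
top cap_small_center 0.61 219 (np.float64(197.8), np.float64(304.3)) ((197.5, 304.0), (14.0, 17.0), 90.0)
top bulb_center 0.7 1566 (np.float64(510.2), np.float64(244.7)) ((510.1083679199219, 244.76580810546875), (40.11894607543945, 40.339210510253906), 77.27564239501953)
top bulb_center 0.43 134 (np.float64(425.3), np.float64(310.8)) ((425.5, 310.5), (11.0, 13.0), 90.0)
top relay_center 0.68 171 (np.float64(364.4), np.float64(295.0)) ((364.39654541015625, 294.7586669921875), (12.99933910369873, 13.787177085876465), 66.80140686035156)
top lamp_center 0.95 603 (np.float64(255.3), np.float64(293.7)) ((255.28775024414062, 293.882080078125), (17.67740249633789, 34.8691
[... 550 characters left out ...]
 (18.0, 14.0), 90.0)
side cap_small_center 0.21 5505 (np.float64(345.2), np.float64(310.7)) ((346.0207214355469, 309.03424072265625), (59.985225677490234, 100.23438262939453), 2.544804573059082)
side bulb_center 0.89 473 (np.float64(228.3), np.float64(358.7)) ((228.17648315429688, 358.20587158203125), (29.589345932006836, 18.190170288085938), 75.96376037597656)
side relay_center 0.74 378 (np.float64(254.8), np.float64(294.5)) ((254.67926025390625, 294.37738037109375), (23.900733947753906, 16.757986068725586), 74.05460357666016)
side lamp_center 0.75 705 (np.float64(263.3), np.float64(210.4)) ((263.45001220703125, 210.15000915527344), (36.9986457824707, 21.50348663330078), 18.434947967529297)
```

View pics/top_z.png

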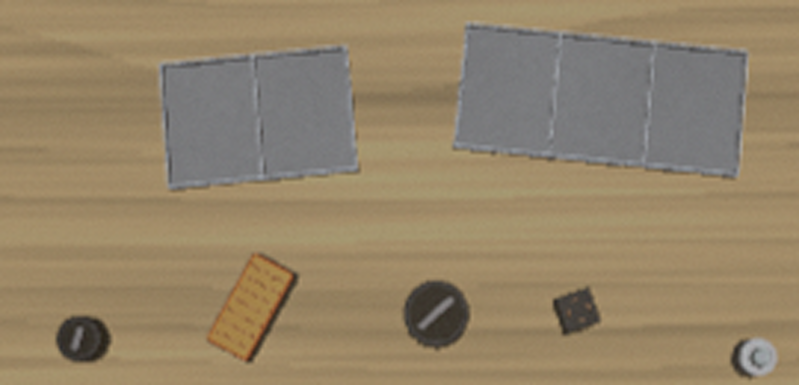

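View pics/top_t.png

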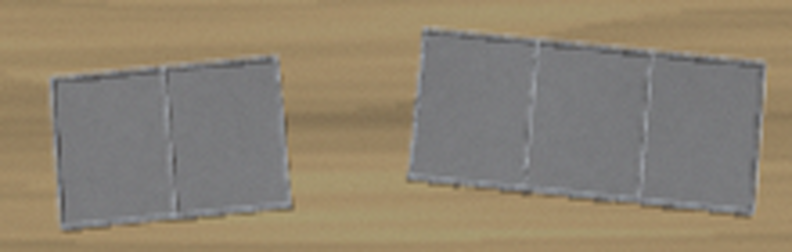

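```bash
cat > fit.py <<'E'
from h import *
from scipy.optimize import minimize
def box(a,b,h): return np.array([[sx*a/2,sy*b/2,z] for sx in(-1,1) for sy in(-1,1) for z in(0,h)])
def cyl(r,h,z0=0): t=np.linspace(0,2*np.pi,33)[:-1]; return np.array([[r*np.cos(q),r*np.sin(q),z] for q in t for z in(z0,z0+h)])
M=dict(tray3=[box(.116,.260,.012)],tray2=[box(.116,.174,.012)],cap_large_center=[cyl(.029,.038)],cap_small_center=[cyl(.02,.038)],
 bulb_center=[cyl(.016,.044),cyl(.0075,.022,.044)],relay_center=[box(.032,.032,.042)],lamp_center=[box(.09,.042,.038)])
U=6
def render(f,parts,x,y,th,z0,x0,y0,W,H):
    im=np.zeros((H*U,W*U),np.uint8)
    c,s=np.cos(th),np.sin(th)
    for P in parts:
        Q=np.c_[c*P[:,0]-s*P[:,1]+x,s*P[:,0]+c*P[:,1]+y,P[:,2]+z0]
        C=Q@f["R"].T+f["t"]; p=C@f["mtx"].T; p=p[:,:2]/p[:,2:]
        p=((p+0.5-[x0,y0])*U-0.5)
        h=cv2.convexHull((p*16).round().astype(np.int32).reshape(-1,1,2))
        cv2.fillConvexPoly(im,h,1,shift=4)
    return im.reshape(H,U,W,U).mean((1,3))
def fit(name,obs,g,z0=0,sym=True):
    """obs: list of (f,mask); g=[x,y,th]"""
    O=[]
    for f,m in obs:
        ys,xs=np.nonzero(m); x0=max(xs.min()-8,0);y0=max(ys.min()-8,0);W=xs.max()-x0+8;H=ys.max()-y0+8
        O.append((f,np.pad(m,((0,20),(0,20)))[y0:y0+H,x0:x0+W].astype(float),x0,y0,W,H))
    def cost(v):
        e=0
        for f,m,x0,y0,W,H in O:
            e+=np.abs(render(f,M[name],v[0]*.01+g[0],v[1]*.01+g[1],v[2]*.1+g[2],z0,x0,y0,W,H)-m).sum()/m.sum()
        return e
    s0=np.array([[0,0,0],[1,0,0],[0,1,0],[0,0,1.5]])*0.8
    r=minimize(cost,[0,0,0],method="Nelder-Mead",options=dict(initial_simplex=s0,maxiter=200))
    return np.array([g[0]+r.x[0]*.01,g[1]+r.x[1]*.01,np.degrees(g[2]+r.x[2]*.1)]),r.fun
E
python3 - <<'E'
from fit import *
import pickle
np.set_printoptions(precision=4,suppress=True)
f,S=pickle.load(open("s.pkl","rb"))
J=[("tray3",("top","tray3",1),("side","tray3",0),(.622,-.159,-.09)),("tray2",("top","tray3",0),("side","tray3",1),(.609,.154,.09)),
("cap_large_center",("top",)*1+("cap_large_center",0),("side","cap_large_center",0),(.428,-.009,0)),
("cap_small_center",("top","cap_small_center",0),("side","cap_small_center",0),(.407,.308,0)),
("bulb_center",("top","bulb_center",1),("side","bulb_center",0),(.389,-.29,0)),
("relay_center",("top","relay_center",0),("side","relay_center",0),(.43,-.135,.3)),
("lamp_center",("top","lamp_center",0),("side","lamp_center",0),(.436,.154,-.5))]
for n,a,b,g in J:
    for o in ([a],[b],[a,b]):
        print(n,[k[0] for k in o],*fit(n,[(f[k[0]],S[k]) for k in o],g))
E
```

```text
tray3 ['top'] [ 0.6229 -0.1608 -6.3309] 0.03475636403365017
tray3 ['side'] [ 0.6258 -0.1585 -6.4847] 0.027703756341169738
tray3 ['top', 'side'] [ 0.6245 -0.1595 -6.0417] 0.08622094572485274
tray2 ['top'] [0.6088 0.1535 5.041 ] 0.02297805262519704
tray2 ['side'] [0.6125 0.1575 4.6752] 0.03222054041932952
tray2 ['top', 'side'] [0.6102 0.1551 5.3442] 0.10897266518671275
cap_large_center ['top'] [ 0.4277 -0.01    3.4446] 0.05063291139240506
cap_large_center ['side'] [ 0.4299 -0.0067  4.0021] 0.0449438202247191
cap_large_center ['top', 'side'] [ 0.4289 -0.0089  6.7619] 0.1620438285777498
cap_small_center ['top'] [0.4081 0.3059 6.5544] 0.09284627092846272
cap_small_center ['side'] [0.4101 0.3114 1.3277] 0.08079710144927536
cap_small_center ['top', 'side'] [0.4091 0.307  4.2819] 0.29135618644254735
bulb_center ['top'] [ 0.3882 -0.2909  6.2076] 0.19071310116086237
bulb_center ['side'] [ 0.3918 -0.2895  3.7658] 0.07364341085271317
bulb_center ['top', 'side'] [ 0.3896 -0.2905  4.106 ] 0.4050562900788517
relay_center ['top'] [ 0.4297 -0.1339 20.6537] 0.09405458089668615
relay_center ['side'] [ 0.4322 -0.1312 17.1952] 0.06084656084656084
relay_center ['top', 'side'] [ 0.4312 -0.133  21.3559] 0.26995730065905504
lamp_center ['top'] [  0.4352   0.1538 -29.2247] 0.0554634236226276
lamp_center ['side'] [  0.4376   0.1576 -29.8832] 0.10212765957446808
lamp_center ['top', 'side'] [  0.4356   0.1544 -29.0126] 0.21600664918120197
```

```bash
cat > go.py <<'E'
from h import *
import sys
def Rj(psi): # jaws along psi deg, tool down
    c,s=np.cos(np.radians(psi)),np.sin(np.radians(psi)); x=np.array([0,0,-1.]); z=np.array([c,s,0]); return np.c_[x,np.cross(z,x),z]
def go(targets):
    st=ctrl.get_state(); R0=Ro.from_quat(st["orientation"]).as_matrix(); p=st["position"]
    zz=R0[:,2]; print("t",st["clock"],"pos",p.round(4),"jaw",np.degrees(np.arctan2(zz[1],zz[0])).round(1),"xaxis",R0[:,0].round(3),"j",st["joints"].round(2),"w",st["width"].round(4),"F",st["contact_force"].round(1))
    for x,y,z,psi in targets:
        best=min((Rj(psi),Rj(psi+180)),key=lambda R:Ro.from_matrix(R0.T@R).magnitude())
        d=R0.T@(np.array([x,y,z])-p)*1e3; r=Ro.from_matrix(R0.T@best).as_rotvec(degrees=True)
        print("xyz",d.round(1),"r",r.round(1))
if __name__=="__main__":
    go([tuple(map(float,a.split(","))) for a in sys.argv[1:]])
E
python3 go.py .390,-.290,.15,-6.3 .390,-.290,.024,-6.3
```

```text
Traceback (most recent call last):
  File "go.py", line 13, in <module>
    go([tuple(map(float,a.split(","))) for a in sys.argv[1:]])
    ~~^^^^^^^^^^^^^^^^^^^^^^^^^^^^^^^^^^^^^^^^^^^^^^^^^^^^^^^^
  File "go.py", line 7, in go
    zz=R0[:,2]; print("t",st["clock"],"pos",p.round(4),"jaw",np.degrees(np.arctan2(zz[1],zz[0])).round(1),"xaxis",R0[:,0].round(3),"j",st["joints"].round(2),"w",st["width"].round(4),"F",st["contact_force"].round(1))
                                                                                                                                                                 ^^^^^^^^^^^^^^^^^
AttributeError: 'float' object has no attribute 'round'
```

```bash
sed -i 's/st\["width"\].round(4)/round(st["width"],4)/' go.py
python3 go.py .390,-.290,.15,-6.3 .390,-.290,.024,-6.3
```

```text
t 1.9 pos [ 0.1495 -0.5033  0.2423] jaw -73.5 xaxis [-0.  0. -1.] j [-1.44  0.26 -0.05  1.26 -0.    1.42] w 0.0854 F [-0.9  0.4  0. ]
xyz [  92.3  291.3 -135.9] r [-67.2  -0.   -0. ]
xyz [ 218.3  291.3 -135.9] r [-67.2  -0.   -0. ]
```

Request:
{"api": "carry_out", "payload": {
  "motion": [
    {"x": 30, "y": 146, "z": -68, "rx": -33.6},
    {"x": 92, "y": 291, "z": -136, "rx": -67.2},
    {"x": 92, "y": 291, "z": -136, "rx": -67.2},
    {"x": 92, "y": 291, "z": -136, "rx": -67.2},
    {"x": 92, "y": 291, "z": -136, "rx": -67.2},
    {"x": 92, "y": 291, "z": -136, "rx": -67.2},
    {"x": 92, "y": 291, "z": -136, "rx": -67.2},
    {"x": 92, "y": 291, "z": -136, "rx": -67.2},
    {"x": 92, "y": 291, "z": -136, "rx": -67.2}
  ],
  "gripper": 100,
  "newtons": 30
}}

```text
invalid input at $.motion[0]: expected keys x, y, z, rx, ry, rz
```

```bash
python3 - <<'E'
from h import *
f=ctrl.grab_frame("wrist"); cv2.imwrite("pics/w1.png",f["frame"][:,:,::-1])
print(f["R"].round(3),f["t"].round(3),f["mtx"][0,0])
for d in ctrl.spot_point("wrist","bulb_center")[:2]: print(d["p"],w(f,d["centre"]),proj(f,w(f,d["centre"])))
E
python3 go.py .390,-.290,.15,-6.3 .390,-.290,.024,-6.3
```

```text
[[ 0.285 -0.959 -0.   ]
 [-0.921 -0.274  0.278]
 [-0.267 -0.079 -0.96 ]] [-0.525 -0.037  0.379] 346.1421748072171
t 2.0 pos [ 0.1495 -0.5032  0.2423] jaw -73.5 xaxis [ 0.  0. -1.] j [-1.44  0.26 -0.05  1.26  0.    1.42] w 0.0858 F [-0.4  0.3  0.3]
xyz [  92.3  291.3 -135.9] r [-67.2  -0.   -0. ]
xyz [ 218.3  291.3 -135.9] r [-67.2  -0.   -0. ]
```

View pics/w1.png

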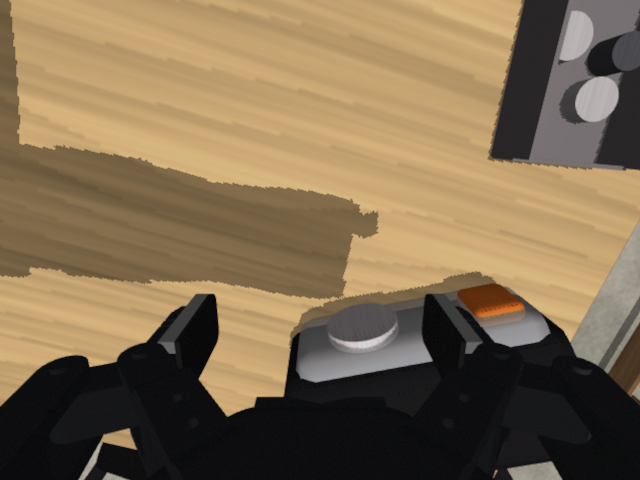

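The move was refused because every key must be given. The wrist view shows the open jaws above an unrelated device at about (350,330), so I'll clear it sideways before I go down.

Request:
{"api": "carry_out", "payload": {
  "motion": [
    {"x": 0, "y": 146, "z": -68, "rx": -33.6, "ry": 0, "rz": 0},
    {"x": 0, "y": 146, "z": -68, "rx": -33.6, "ry": 0, "rz": 0},
    {"x": 0, "y": 146, "z": -68, "rx": -33.6, "ry": 0, "rz": 0},
    {"x": 92, "y": 291, "z": -136, "rx": -67.2, "ry": 0, "rz": 0},
    {"x": 92, "y": 291, "z": -136, "rx": -67.2, "ry": 0, "rz": 0},
    {"x": 92, "y": 291, "z": -136, "rx": -67.2, "ry": 0, "rz": 0},
    {"x": 92, "y": 291, "z": -136, "rx": -67.2, "ry": 0, "rz": 0},
    {"x": 92, "y": 291, "z": -136, "rx": -67.2, "ry": 0, "rz": 0},
    {"x": 92, "y": 291, "z": -136, "rx": -67.2, "ry": 0, "rz": 0}
  ],
  "gripper": 100,
  "newtons": 30
}}

```text
clock: 3.12
position: [0.3896, -0.2905, 0.1506]
orientation: [0.039, 0.706, -0.039, 0.706]
contact_force: [0.1, 0.8, 0.4]
width: 0.0853
```

```bash
python3 - <<'E'
from h import *
f=ctrl.grab_frame("wrist"); cv2.imwrite("pics/w2.png",f["frame"][:,:,::-1])
for d in ctrl.spot_point("wrist","bulb_center")[:2]: print(d["p"],w(f,d["centre"]),proj(f,w(f,d["centre"])))
E
python3 go.py .390,-.290,.15,-6.3 .390,-.290,.024,-6.3
```

```text
0.8 [ 0.39394991 -0.29251067  0.03359322] [326.8161172  236.84916118]
t 3.225 pos [ 0.3895 -0.2906  0.1506] jaw -6.4 xaxis [ 0.    -0.001 -1.   ] j [-0.81  0.25 -0.33  0.99 -0.    0.87] w 0.0854 F [-0.3  0.   0.1]
xyz [0.6 0.7 0.4] r [-0.1  0.   0. ]
xyz [126.6   0.7   0.4] r [-0.1  0.   0. ]
```

View pics/w2.png

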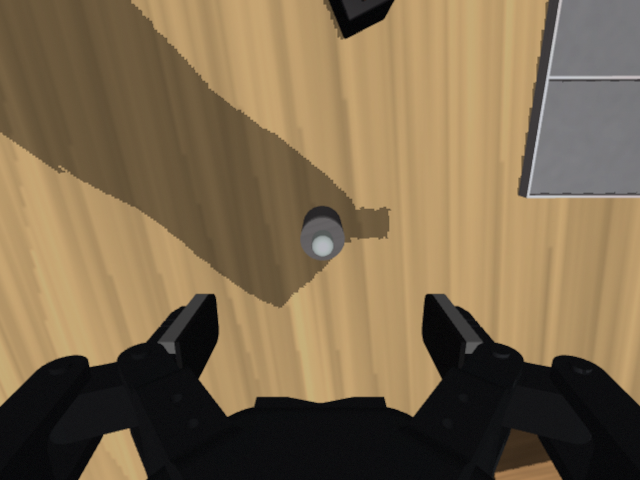

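The bulb at (322,238) is centred between the jaws, so I'm going down to grip it.

Request:
{"api": "carry_out", "payload": {
  "motion": [
    {"x": 60, "y": 0, "z": 1, "rx": 0, "ry": 0, "rz": 0},
    {"x": 110, "y": 0, "z": 1, "rx": 0, "ry": 0, "rz": 0},
    {"x": 126, "y": 0, "z": 1, "rx": 0, "ry": 0, "rz": 0},
    {"x": 126, "y": 0, "z": 1, "rx": 0, "ry": 0, "rz": 0},
    {"x": 126, "y": 0, "z": 1, "rx": 0, "ry": 0, "rz": 0}
  ]
}}

```text
clock: 3.85
position: [0.3911, -0.2908, 0.0252]
orientation: [0.038, 0.706, -0.039, 0.706]
contact_force: [-1.0, -0.2, 0.1]
width: 0.0853
```

Request:
{"api": "carry_out", "payload": {
  "motion": [
    {"x": 0, "y": 0, "z": 0, "rx": 0, "ry": 0, "rz": 0},
    {"x": 0, "y": 0, "z": 0, "rx": 0, "ry": 0, "rz": 0},
    {"x": 0, "y": 0, "z": 0, "rx": 0, "ry": 0, "rz": 0},
    {"x": 0, "y": 0, "z": 0, "rx": 0, "ry": 0, "rz": 0},
    {"x": 0, "y": 0, "z": 0, "rx": 0, "ry": 0, "rz": 0},
    {"x": 0, "y": 0, "z": 0, "rx": 0, "ry": 0, "rz": 0},
    {"x": 0, "y": 0, "z": 0, "rx": 0, "ry": 0, "rz": 0},
    {"x": 0, "y": 0, "z": 0, "rx": 0, "ry": 0, "rz": 0}
  ],
  "gripper": 20,
  "newtons": 30
}}

```text
clock: 4.85
position: [0.3908, -0.2902, 0.0247]
orientation: [0.038, 0.706, -0.039, 0.706]
contact_force: [-1.6, 0.3, 7.4]
width: 0.0315
```

```bash
python3 - <<'E'
from h import *
f=ctrl.grab_frame("wrist"); cv2.imwrite("pics/w3.png",f["frame"][:,:,::-1])
E
python3 go.py .390,-.290,.10,-6.3 .6149,-.2452,.10,-6.3 .6149,-.2452,.028,-6.3
```

```text
t 4.9 pos [ 0.3908 -0.2903  0.0247] jaw -6.3 xaxis [ 0. -0. -1.] j [-0.81  0.38 -0.54  0.66 -0.    0.87] w 0.0315 F [-0.2  1.3  6.6]
xyz [-75.3   0.1  -0.8] r [0. 0. 0.]
xyz [-75.2  69.2 217.8] r [0. 0. 0.]
xyz [ -3.2  69.2 217.8] r [0. 0. 0.]
```

View pics/w3.png

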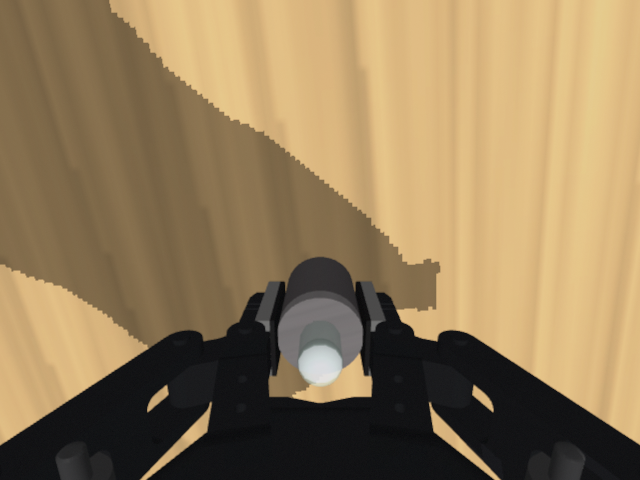

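Request:
{"api": "carry_out", "payload": {
  "motion": [
    {"x": -40, "y": 0, "z": 0, "rx": 0, "ry": 0, "rz": 0},
    {"x": -75, "y": 15, "z": 50, "rx": 0, "ry": 0, "rz": 0},
    {"x": -75, "y": 32, "z": 100, "rx": 0, "ry": 0, "rz": 0},
    {"x": -75, "y": 50, "z": 155, "rx": 0, "ry": 0, "rz": 0},
    {"x": -75, "y": 65, "z": 205, "rx": 0, "ry": 0, "rz": 0},
    {"x": -70, "y": 69, "z": 218, "rx": 0, "ry": 0, "rz": 0},
    {"x": -45, "y": 69, "z": 218, "rx": 0, "ry": 0, "rz": 0},
    {"x": -45, "y": 69, "z": 218, "rx": 0, "ry": 0, "rz": 0},
    {"x": -45, "y": 69, "z": 218, "rx": 0, "ry": 0, "rz": 0}
  ]
}}

```text
clock: 6.02
position: [0.6146, -0.2456, 0.0701]
orientation: [0.039, 0.706, -0.039, 0.706]
contact_force: [0.1, -0.6, 0.2]
width: 0.0312
```

```bash
python3 - <<'E'
from h import *
f=ctrl.grab_frame("wrist"); cv2.imwrite("pics/w4.png",f["frame"][:,:,::-1])
E
python3 go.py  .6149,-.2452,.028,-6.3
```

```text
t 6.075 pos [ 0.6149 -0.2457  0.0703] jaw -6.3 xaxis [ 0.001 -0.    -1.   ] j [-0.5   0.58  0.    0.99 -0.    1.18] w 0.0313 F [ 0.7 -1.3 -0.7]
xyz [42.3  0.5 -0.1] r [0.  0.1 0. ]
```

View pics/w4.png

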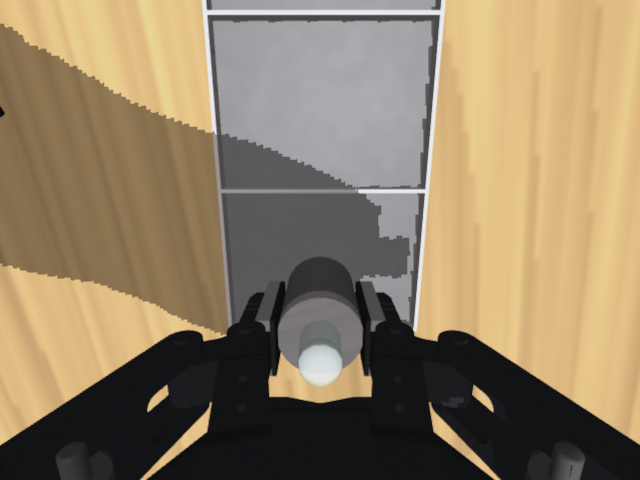

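The tray is square and centred under the jaws, with its edges at columns 222 and 425. I'm lowering the bulb and letting go.

Request:
{"api": "carry_out", "payload": {
  "motion": [
    {"x": 25, "y": 0, "z": 0, "rx": 0, "ry": 0, "rz": 0},
    {"x": 38, "y": 0, "z": 0, "rx": 0, "ry": 0, "rz": 0},
    {"x": 42, "y": 0, "z": 0, "rx": 0, "ry": 0, "rz": 0},
    {"x": 42, "y": 0, "z": 0, "rx": 0, "ry": 0, "rz": 0},
    {"x": 42, "y": 0, "z": 0, "rx": 0, "ry": 0, "rz": 0}
  ]
}}

```text
clock: 6.7
position: [0.6152, -0.2455, 0.0279]
orientation: [0.038, 0.706, -0.039, 0.706]
contact_force: [-0.4, 0.9, -1.1]
width: 0.031
```

Request:
{"api": "carry_out", "payload": {
  "motion": [
    {"x": 0, "y": 0, "z": 0, "rx": 0, "ry": 0, "rz": 0},
    {"x": 0, "y": 0, "z": 0, "rx": 0, "ry": 0, "rz": 0},
    {"x": 0, "y": 0, "z": 0, "rx": 0, "ry": 0, "rz": 0},
    {"x": 0, "y": 0, "z": 0, "rx": 0, "ry": 0, "rz": 0}
  ],
  "gripper": 57
}}

```text
clock: 7.2
position: [0.6149, -0.2453, 0.0273]
orientation: [0.039, 0.706, -0.039, 0.706]
contact_force: [-0.3, 0.2, -0.4]
width: 0.0485
```

```bash
python3 go.py  .6149,-.2452,.13,-6.3 .431,-.1328,.13,20 .431,-.1328,.022,20
```

```text
t 7.2 pos [ 0.6149 -0.2453  0.0273] jaw -6.3 xaxis [ 0.  0. -1.] j [-0.5   0.62 -0.06  0.89  0.    1.18] w 0.0485 F [-0.3  0.2 -0.4]
xyz [-1.027e+02  1.000e-01 -1.000e-01] r [ 0.  0. -0.]
xyz [-102.7   91.8 -195.1] r [-26.3   0.    0. ]
xyz [   5.3   91.8 -195.1] r [-26.3   0.    0. ]
```

Request:
{"api": "carry_out", "payload": {
  "motion": [
    {"x": -50, "y": 0, "z": 0, "rx": 0, "ry": 0, "rz": 0},
    {"x": -103, "y": 0, "z": 0, "rx": 0, "ry": 0, "rz": 0},
    {"x": -103, "y": 25, "z": -50, "rx": -9, "ry": 0, "rz": 0},
    {"x": -103, "y": 50, "z": -100, "rx": -18, "ry": 0, "rz": 0},
    {"x": -103, "y": 72, "z": -150, "rx": -26.3, "ry": 0, "rz": 0},
    {"x": -103, "y": 92, "z": -195, "rx": -26.3, "ry": 0, "rz": 0},
    {"x": -103, "y": 92, "z": -195, "rx": -26.3, "ry": 0, "rz": 0},
    {"x": -103, "y": 92, "z": -195, "rx": -26.3, "ry": 0, "rz": 0},
    {"x": -103, "y": 92, "z": -195, "rx": -26.3, "ry": 0, "rz": 0}
  ]
}}

```text
clock: 8.32
position: [0.432, -0.1332, 0.1303]
orientation: [-0.123, 0.696, 0.123, 0.696]
contact_force: [0.0, -0.5, -0.1]
width: 0.0484
```

```bash
python3 - <<'E'
from fit import *
np.set_printoptions(precision=4,suppress=True)
f=ctrl.grab_frame("wrist"); cv2.imwrite("pics/w5.png",f["frame"][:,:,::-1])
for d in ctrl.spot_point("wrist","relay_center")[:2]: print(d["p"],w(f,d["centre"]))
for d in ctrl.silhouettes("wrist","relay_center")[:2]: print(d["p"],d["pixels"].sum(),fit("relay_center",[(f,d["pixels"])],(.431,-.133,.35)))
g=ctrl.grab_frame("side"); cv2.imwrite("pics/s5.png",cv2.resize(g["frame"][130:400,150:470,::-1],None,fx=2,fy=2))
E
python3 go.py .431,-.1328,.13,20 .431,-.1328,.022,20
```

```text
0.71 [ 0.4302 -0.1317  0.0212]
0.93 2691 (array([ 0.4317, -0.1349, 18.9452]), np.float64(0.03714026177794294))
t 8.525 pos [ 0.4315 -0.1329  0.1301] jaw 20.0 xaxis [-0.  0. -1.] j [-0.48  0.21 -0.45  0.92  0.    0.74] w 0.0487 F [ 0.1 -0.1  0.2]
xyz [ 0.1  0.2 -0.4] r [ 0. -0. -0.]
xyz [108.1   0.2  -0.4] r [ 0. -0. -0.]
```

View pics/w5.png

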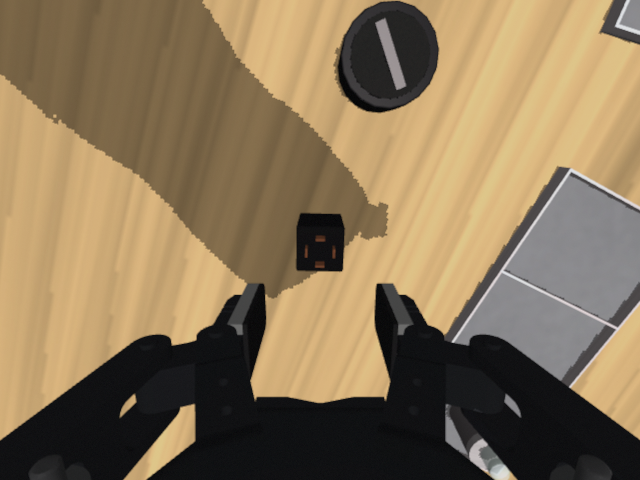

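View pics/s5.png

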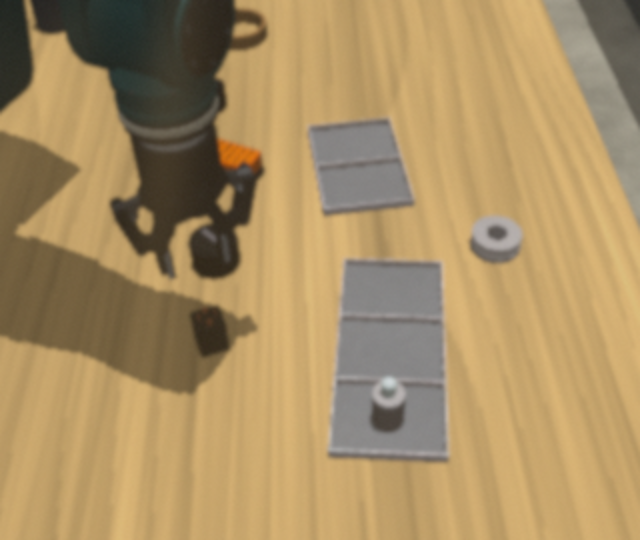

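The bulb stands upright in its compartment, at (388,400) in the enlarged side view. The relay is square and centred at column 320, so I'm going down for it.

Request:
{"api": "carry_out", "payload": {
  "motion": [
    {"x": 50, "y": 0, "z": 0, "rx": 0, "ry": 0, "rz": 0},
    {"x": 95, "y": 0, "z": 0, "rx": 0, "ry": 0, "rz": 0},
    {"x": 106, "y": 0, "z": 0, "rx": 0, "ry": 0, "rz": 0},
    {"x": 106, "y": 0, "z": 0, "rx": 0, "ry": 0, "rz": 0},
    {"x": 106, "y": 0, "z": 0, "rx": 0, "ry": 0, "rz": 0}
  ],
  "gripper": 80
}}

```text
clock: 9.15
position: [0.4321, -0.1331, 0.0256]
orientation: [-0.124, 0.696, 0.123, 0.697]
contact_force: [-0.1, -0.5, -0.5]
width: 0.0682
```

Request:
{"api": "carry_out", "payload": {
  "motion": [
    {"x": 0, "y": 0, "z": 0, "rx": 0, "ry": 0, "rz": 0},
    {"x": 0, "y": 0, "z": 0, "rx": 0, "ry": 0, "rz": 0},
    {"x": 0, "y": 0, "z": 0, "rx": 0, "ry": 0, "rz": 0},
    {"x": 0, "y": 0, "z": 0, "rx": 0, "ry": 0, "rz": 0},
    {"x": 0, "y": 0, "z": 0, "rx": 0, "ry": 0, "rz": 0},
    {"x": 0, "y": 0, "z": 0, "rx": 0, "ry": 0, "rz": 0},
    {"x": 0, "y": 0, "z": 0, "rx": 0, "ry": 0, "rz": 0},
    {"x": 0, "y": 0, "z": 0, "rx": 0, "ry": 0, "rz": 0}
  ],
  "gripper": 20
}}

```text
clock: 10.15
position: [0.4315, -0.1328, 0.025]
orientation: [-0.123, 0.696, 0.123, 0.697]
contact_force: [-2.0, 0.0, 9.8]
width: 0.0318
```

```bash
python3 go.py .431,-.1328,.10,20 .6243,-.1597,.10,-6.3 .6243,-.1597,.028,-6.3
```

```text
t 10.15 pos [ 0.4315 -0.1328  0.025 ] jaw 20.0 xaxis [ 0.001 -0.001 -1.   ] j [-0.48  0.33 -0.62  0.62 -0.    0.74] w 0.0318 F [-2.   0.   9.8]
xyz [-75.    0.1  -0.4] r [0.  0.  0.1]
xyz [-74.8 -91.5 172. ] r [26.3  0.1  0. ]
xyz [ -2.8 -91.4 171.9] r [26.3  0.1  0. ]
```

Request:
{"api": "carry_out", "payload": {
  "motion": [
    {"x": -40, "y": 0, "z": 0, "rx": 0, "ry": 0, "rz": 0},
    {"x": -75, "y": -20, "z": 38, "rx": 6, "ry": 0, "rz": 0},
    {"x": -75, "y": -46, "z": 86, "rx": 14, "ry": 0, "rz": 0},
    {"x": -75, "y": -70, "z": 132, "rx": 22, "ry": 0, "rz": 0},
    {"x": -75, "y": -91.5, "z": 172, "rx": 26.3, "ry": 0, "rz": 0},
    {"x": -60, "y": -91.5, "z": 172, "rx": 26.3, "ry": 0, "rz": 0},
    {"x": -45, "y": -91.5, "z": 172, "rx": 26.3, "ry": 0, "rz": 0},
    {"x": -45, "y": -91.5, "z": 172, "rx": 26.3, "ry": 0, "rz": 0},
    {"x": -45, "y": -91.5, "z": 172, "rx": 26.3, "ry": 0, "rz": 0}
  ]
}}

```text
clock: 11.28
position: [0.6235, -0.1596, 0.0698]
orientation: [0.039, 0.706, -0.039, 0.706]
contact_force: [0.7, -0.2, -0.8]
width: 0.0315
```

```bash
python3 - <<'E'
from h import *
f=ctrl.grab_frame("wrist"); cv2.imwrite("pics/w6.png",f["frame"][:,:,::-1])
E
python3 go.py  .6243,-.1597,.028,-6.3
```

```text
t 11.325 pos [ 0.6238 -0.1596  0.07  ] jaw -6.3 xaxis [ 0.001 -0.    -1.   ] j [-0.38  0.55 -0.05  0.96  0.    1.3 ] w 0.0315 F [ 0.1 -0.2 -0.9]
xyz [42.   0.   0.5] r [0. 0. 0.]
```

View pics/w6.png

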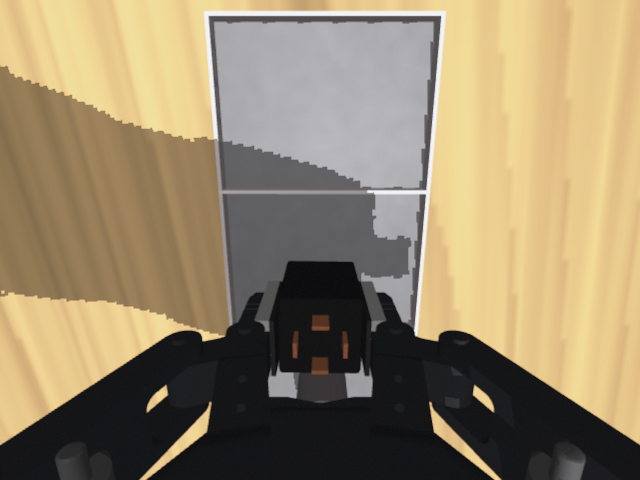

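The relay is square in the jaws and centred over the middle compartment, with the tray edges at columns 222 and 427. I'm lowering it and letting go.

Request:
{"api": "carry_out", "payload": {
  "motion": [
    {"x": 25, "y": 0, "z": 0, "rx": 0, "ry": 0, "rz": 0},
    {"x": 38, "y": 0, "z": 0, "rx": 0, "ry": 0, "rz": 0},
    {"x": 42, "y": 0, "z": 0, "rx": 0, "ry": 0, "rz": 0},
    {"x": 42, "y": 0, "z": 0, "rx": 0, "ry": 0, "rz": 0},
    {"x": 42, "y": 0, "z": 0, "rx": 0, "ry": 0, "rz": 0}
  ]
}}

```text
clock: 11.95
position: [0.6242, -0.1597, 0.028]
orientation: [0.038, 0.706, -0.039, 0.706]
contact_force: [-2.5, 1.4, 6.9]
width: 0.0317
```

Request:
{"api": "carry_out", "payload": {
  "motion": [
    {"x": 0, "y": 0, "z": 0, "rx": 0, "ry": 0, "rz": 0},
    {"x": 0, "y": 0, "z": 0, "rx": 0, "ry": 0, "rz": 0},
    {"x": 0, "y": 0, "z": 0, "rx": 0, "ry": 0, "rz": 0},
    {"x": 0, "y": 0, "z": 0, "rx": 0, "ry": 0, "rz": 0}
  ],
  "gripper": 57
}}

```text
clock: 12.45
position: [0.6241, -0.1596, 0.0272]
orientation: [0.039, 0.706, -0.039, 0.706]
contact_force: [-0.4, 0.5, 0.1]
width: 0.049
```

```bash
python3 go.py .6243,-.1597,.13,-6.3 .4288,-.0085,.13,-6.3
```

```text
t 12.45 pos [ 0.6241 -0.1596  0.0272] jaw -6.3 xaxis [-0.  0. -1.] j [-0.38  0.59 -0.11  0.87  0.    1.3 ] w 0.049 F [-0.4  0.5  0.1]
xyz [-1.028e+02 -1.000e-01  2.000e-01] r [ 0. -0. -0.]
xyz [-102.8  128.9 -210.6] r [ 0. -0. -0.]
```

Request:
{"api": "carry_out", "payload": {
  "motion": [
    {"x": -50, "y": 0, "z": 0, "rx": 0, "ry": 0, "rz": 0},
    {"x": -103, "y": 0, "z": 0, "rx": 0, "ry": 0, "rz": 0},
    {"x": -103, "y": 30, "z": -50, "rx": 0, "ry": 0, "rz": 0},
    {"x": -103, "y": 61, "z": -100, "rx": 0, "ry": 0, "rz": 0},
    {"x": -103, "y": 92, "z": -150, "rx": 0, "ry": 0, "rz": 0},
    {"x": -103, "y": 122, "z": -200, "rx": 0, "ry": 0, "rz": 0},
    {"x": -103, "y": 129, "z": -211, "rx": 0, "ry": 0, "rz": 0},
    {"x": -103, "y": 129, "z": -211, "rx": 0, "ry": 0, "rz": 0}
  ]
}}

```text
clock: 13.45
position: [0.4285, -0.0082, 0.1307]
orientation: [0.038, 0.706, -0.038, 0.706]
contact_force: [0.3, -0.3, 0.0]
width: 0.0487
```

Request:
{"api": "carry_out", "payload": {
  "motion": [
    {"x": 0, "y": 0, "z": 0, "rx": 0, "ry": 0, "rz": 0},
    {"x": 0, "y": 0, "z": 0, "rx": 0, "ry": 0, "rz": 0},
    {"x": 0, "y": 0, "z": 0, "rx": 0, "ry": 0, "rz": 0},
    {"x": 0, "y": 0, "z": 0, "rx": 0, "ry": 0, "rz": 0},
    {"x": 0, "y": 0, "z": 0, "rx": 0, "ry": 0, "rz": 0}
  ],
  "gripper": 100
}}

```text
clock: 14.08
position: [0.4284, -0.0084, 0.1302]
orientation: [0.039, 0.706, -0.039, 0.706]
contact_force: [-0.0, -0.1, 0.1]
width: 0.085
```

```bash
python3 - <<'E'
from fit import *
np.set_printoptions(precision=4,suppress=True)
f=ctrl.grab_frame("wrist"); cv2.imwrite("pics/w7.png",f["frame"][:,:,::-1])
for d in ctrl.silhouettes("wrist","cap_large_center")[:2]: print(d["p"],d["pixels"].sum(),fit("cap_large_center",[(f,d["pixels"])],(.4288,-.0085,0)))
g=ctrl.grab_frame("side"); cv2.imwrite("pics/s7.png",cv2.resize(g["frame"][130:400,150:470,::-1],None,fx=2,fy=2))
E
python3 go.py .4288,-.0085,.022,-6.3
```

```text
0.63 5901 (array([ 0.4295, -0.0105,  3.6766]), np.float64(0.02301399009584063))
t 14.225 pos [ 0.4284 -0.0084  0.1303] jaw -6.3 xaxis [ 0. -0. -1.] j [-0.21  0.17 -0.5   0.9  -0.    1.47] w 0.0856 F [ 0.4  0.4 -0.3]
xyz [ 1.083e+02 -1.000e-01  4.000e-01] r [0. 0. 0.]
```

View pics/w7.png

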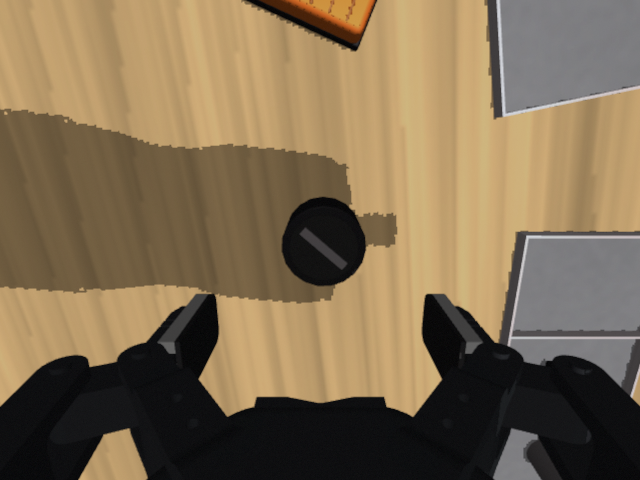

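View pics/s7.png

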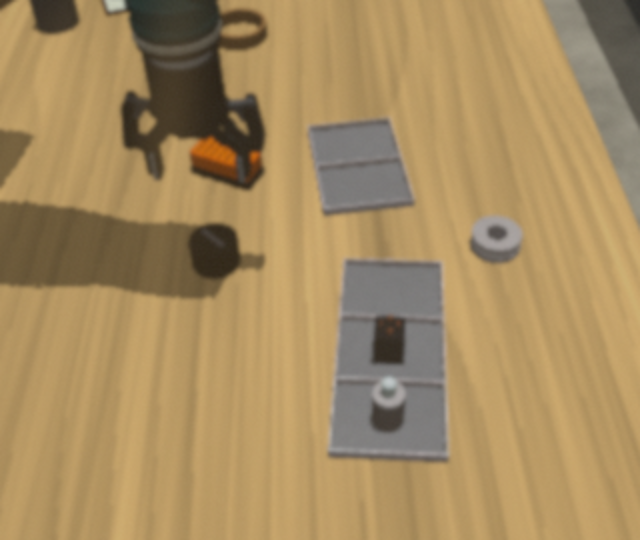

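The relay and bulb stand upright in their compartments, and the cap is at (323,242), nearly centred. I'm going down for it.

Request:
{"api": "carry_out", "payload": {
  "motion": [
    {"x": 50, "y": -0.5, "z": 1, "rx": 0, "ry": 0, "rz": 0},
    {"x": 95, "y": -0.5, "z": 1, "rx": 0, "ry": 0, "rz": 0},
    {"x": 108, "y": -0.5, "z": 1, "rx": 0, "ry": 0, "rz": 0},
    {"x": 108, "y": -0.5, "z": 1, "rx": 0, "ry": 0, "rz": 0},
    {"x": 108, "y": -0.5, "z": 1, "rx": 0, "ry": 0, "rz": 0}
  ]
}}

```text
clock: 14.85
position: [0.4298, -0.0091, 0.023]
orientation: [0.038, 0.706, -0.039, 0.706]
contact_force: [0.3, -0.5, 0.6]
width: 0.0856
```

Request:
{"api": "carry_out", "payload": {
  "motion": [
    {"x": 0, "y": 0, "z": 0, "rx": 0, "ry": 0, "rz": 0},
    {"x": 0, "y": 0, "z": 0, "rx": 0, "ry": 0, "rz": 0},
    {"x": 0, "y": 0, "z": 0, "rx": 0, "ry": 0, "rz": 0},
    {"x": 0, "y": 0, "z": 0, "rx": 0, "ry": 0, "rz": 0},
    {"x": 0, "y": 0, "z": 0, "rx": 0, "ry": 0, "rz": 0},
    {"x": 0, "y": 0, "z": 0, "rx": 0, "ry": 0, "rz": 0}
  ],
  "gripper": 50
}}

```text
clock: 15.6
position: [0.4298, -0.0091, 0.0232]
orientation: [0.038, 0.706, -0.039, 0.707]
contact_force: [-2.9, 1.1, 13.7]
width: 0.0572
```

```bash
python3 go.py .6337,-.0742,.10,-6.3 .6337,-.0742,.026,-6.3
```

```text
t 15.6 pos [ 0.4298 -0.0091  0.0232] jaw -6.3 xaxis [ 0.001 -0.    -1.   ] j [-0.21  0.3  -0.68  0.59 -0.    1.47] w 0.0572 F [-2.9  1.1 13.7]
xyz [-76.5 -42.5 209.9] r [0.  0.1 0. ]
xyz [ -2.5 -42.5 209.8] r [0.  0.1 0. ]
```

Request:
{"api": "carry_out", "payload": {
  "motion": [
    {"x": -40, "y": 0, "z": 0, "rx": 0, "ry": 0, "rz": 0},
    {"x": -75, "y": -9, "z": 45, "rx": 0, "ry": 0, "rz": 0},
    {"x": -75, "y": -20, "z": 100, "rx": 0, "ry": 0, "rz": 0},
    {"x": -75, "y": -31, "z": 155, "rx": 0, "ry": 0, "rz": 0},
    {"x": -75, "y": -42, "z": 205, "rx": 0, "ry": 0, "rz": 0},
    {"x": -60, "y": -42.5, "z": 210, "rx": 0, "ry": 0, "rz": 0},
    {"x": -45, "y": -42.5, "z": 210, "rx": 0, "ry": 0, "rz": 0},
    {"x": -45, "y": -42.5, "z": 210, "rx": 0, "ry": 0, "rz": 0},
    {"x": -45, "y": -42.5, "z": 210, "rx": 0, "ry": 0, "rz": 0}
  ]
}}

```text
clock: 16.73
position: [0.6329, -0.0738, 0.0678]
orientation: [0.039, 0.706, -0.039, 0.706]
contact_force: [1.1, 0.3, 0.5]
width: 0.0569
```

```bash
python3 - <<'E'
from h import *
f=ctrl.grab_frame("wrist"); cv2.imwrite("pics/w8.png",f["frame"][:,:,::-1])
f=ctrl.grab_frame("side"); cv2.imwrite("pics/s8.png",cv2.resize(f["frame"][130:400,150:470,::-1],None,fx=2,fy=2))
E
python3 go.py  .6337,-.0742,.026,-6.3
```

```text
t 16.825 pos [ 0.6333 -0.074   0.0681] jaw -6.2 xaxis [ 0.001 -0.    -1.   ] j [-0.24  0.55 -0.08  0.95  0.    1.44] w 0.0568 F [-0.3 -0.2 -0.7]
xyz [42.1 -0.2  0.4] r [0.1 0.1 0. ]
```

View pics/w8.png

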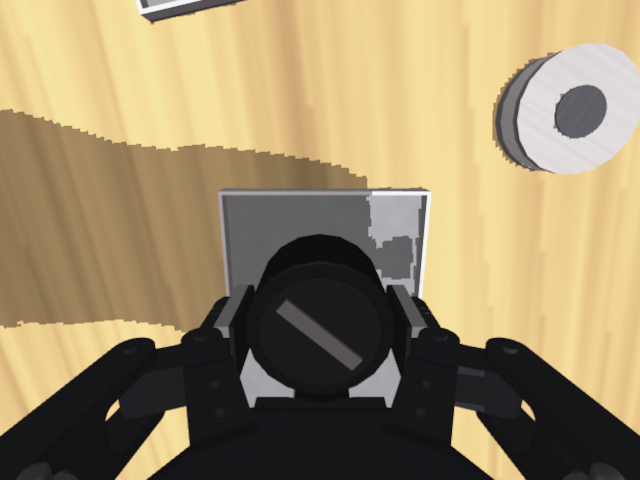

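View pics/s8.png

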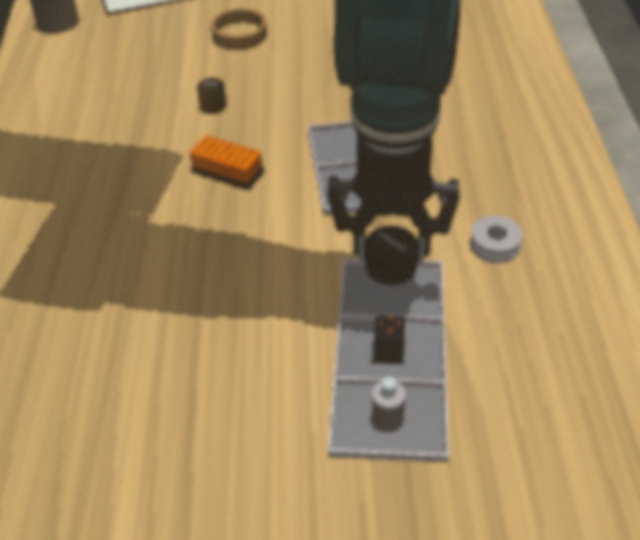

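The cap is held upright over the end compartment, with the tray edges at columns 222 and 428. I'm lowering it and letting go.

Request:
{"api": "carry_out", "payload": {
  "motion": [
    {"x": 25, "y": 0, "z": 0, "rx": 0, "ry": 0, "rz": 0},
    {"x": 38, "y": 0, "z": 0, "rx": 0, "ry": 0, "rz": 0},
    {"x": 42, "y": 0, "z": 0, "rx": 0, "ry": 0, "rz": 0},
    {"x": 42, "y": 0, "z": 0, "rx": 0, "ry": 0, "rz": 0},
    {"x": 42, "y": 0, "z": 0, "rx": 0, "ry": 0, "rz": 0}
  ]
}}

```text
clock: 17.45
position: [0.633, -0.0739, 0.0263]
orientation: [0.039, 0.706, -0.039, 0.706]
contact_force: [-6.8, 1.4, 9.5]
width: 0.057
```

Request:
{"api": "carry_out", "payload": {
  "motion": [
    {"x": 0, "y": 0, "z": 0, "rx": 0, "ry": 0, "rz": 0},
    {"x": 0, "y": 0, "z": 0, "rx": 0, "ry": 0, "rz": 0},
    {"x": 0, "y": 0, "z": 0, "rx": 0, "ry": 0, "rz": 0},
    {"x": 0, "y": 0, "z": 0, "rx": 0, "ry": 0, "rz": 0}
  ],
  "gripper": 83
}}

```text
clock: 17.95
position: [0.6335, -0.0741, 0.0253]
orientation: [0.039, 0.706, -0.039, 0.706]
contact_force: [-0.7, -0.5, 0.1]
width: 0.0713
```

```bash
python3 go.py .6337,-.0742,.13,-6.3 .4364,.1553,.13,60.7
```

```text
t 17.95 pos [ 0.6335 -0.0741  0.0253] jaw -6.3 xaxis [-0.  0. -1.] j [-0.24  0.58 -0.13  0.85  0.    1.44] w 0.0713 F [-0.7 -0.5  0.1]
xyz [-1.047e+02 -1.000e-01  2.000e-01] r [ 0. -0. -0.]
xyz [-104.7  206.6 -220.9] r [-67.   0.  -0.]
```

Request:
{"api": "carry_out", "payload": {
  "motion": [
    {"x": -50, "y": 0, "z": 0, "rx": 0, "ry": 0, "rz": 0},
    {"x": -105, "y": 0, "z": 0, "rx": 0, "ry": 0, "rz": 0},
    {"x": -105, "y": 30, "z": -32, "rx": -9.6, "ry": 0, "rz": 0},
    {"x": -105, "y": 60, "z": -64, "rx": -19.2, "ry": 0, "rz": 0},
    {"x": -105, "y": 90, "z": -96, "rx": -28.8, "ry": 0, "rz": 0},
    {"x": -105, "y": 120, "z": -128, "rx": -38.4, "ry": 0, "rz": 0},
    {"x": -105, "y": 150, "z": -160, "rx": -48, "ry": 0, "rz": 0},
    {"x": -105, "y": 180, "z": -192, "rx": -57.6, "ry": 0, "rz": 0},
    {"x": -105, "y": 206.6, "z": -221, "rx": -67, "ry": 0, "rz": 0},
    {"x": -105, "y": 206.6, "z": -221, "rx": -67, "ry": 0, "rz": 0},
    {"x": -105, "y": 206.6, "z": -221, "rx": -67, "ry": 0, "rz": 0}
  ]
}}

```text
clock: 19.32
position: [0.4367, 0.1552, 0.1304]
orientation: [-0.357, 0.61, 0.357, 0.61]
contact_force: [-0.1, -0.2, -0.1]
width: 0.071
```

```bash
python3 - <<'E'
from fit import *
np.set_printoptions(precision=4,suppress=True)
f=ctrl.grab_frame("wrist"); cv2.imwrite("pics/w9.png",f["frame"][:,:,::-1])
for d in ctrl.silhouettes("wrist","lamp_center")[:2]: print(d["p"],d["pixels"].sum(),fit("lamp_center",[(f,d["pixels"])],(.4364,.1553,-.51)))
g=ctrl.grab_frame("side"); cv2.imwrite("pics/s9.png",cv2.resize(g["frame"][130:400,150:470,::-1],None,fx=2,fy=2))
E
python3 go.py .4364,.1553,.022,60.7
```

```text
0.55 7823 (array([  0.4364,   0.154 , -28.9148]), np.float64(0.051837885437527514))
t 19.475 pos [0.4369 0.1548 0.1302] jaw 60.6 xaxis [ 0. -0. -1.] j [ 0.16  0.23 -0.42  0.92 -0.    0.68] w 0.071 F [0.5 0.1 0.4]
xyz [108.2   0.7   0.2] r [-0.1  0.   0. ]
```

View pics/w9.png

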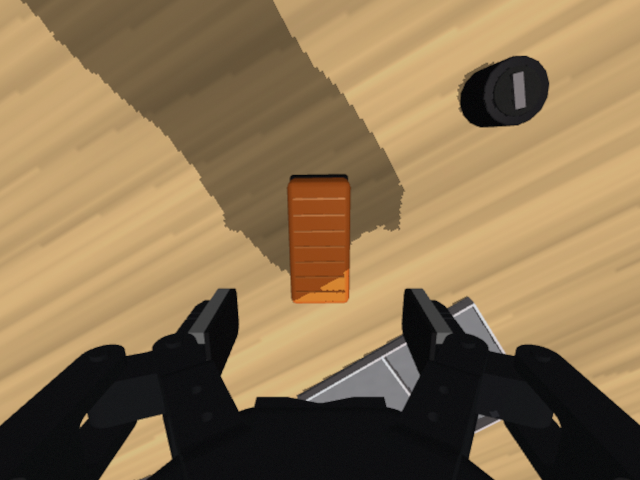

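View pics/s9.png

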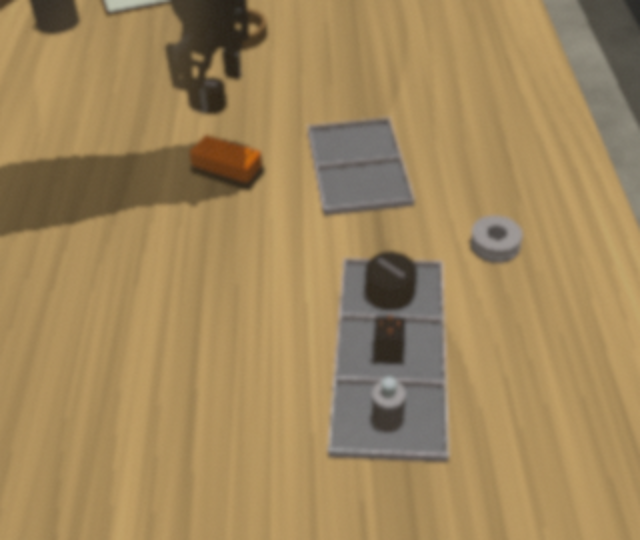

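Tray3 is complete, with all three parts upright. The lamp is square to the jaws at (320,240), so I'm going down for it.

Request:
{"api": "carry_out", "payload": {
  "motion": [
    {"x": 50, "y": 0, "z": 0, "rx": 0, "ry": 0, "rz": 0},
    {"x": 95, "y": 0, "z": 0, "rx": 0, "ry": 0, "rz": 0},
    {"x": 107, "y": 0, "z": 0, "rx": 0, "ry": 0, "rz": 0},
    {"x": 107, "y": 0, "z": 0, "rx": 0, "ry": 0, "rz": 0},
    {"x": 107, "y": 0, "z": 0, "rx": 0, "ry": 0, "rz": 0}
  ]
}}

```text
clock: 20.1
position: [0.4373, 0.1554, 0.0246]
orientation: [-0.358, 0.609, 0.357, 0.611]
contact_force: [-0.4, -0.1, 0.1]
width: 0.0707
```

Request:
{"api": "carry_out", "payload": {
  "motion": [
    {"x": 0, "y": 0, "z": 0, "rx": 0, "ry": 0, "rz": 0},
    {"x": 0, "y": 0, "z": 0, "rx": 0, "ry": 0, "rz": 0},
    {"x": 0, "y": 0, "z": 0, "rx": 0, "ry": 0, "rz": 0},
    {"x": 0, "y": 0, "z": 0, "rx": 0, "ry": 0, "rz": 0},
    {"x": 0, "y": 0, "z": 0, "rx": 0, "ry": 0, "rz": 0},
    {"x": 0, "y": 0, "z": 0, "rx": 0, "ry": 0, "rz": 0}
  ],
  "gripper": 30,
  "newtons": 35
}}

```text
clock: 20.85
position: [0.4368, 0.1555, 0.0242]
orientation: [-0.358, 0.609, 0.357, 0.611]
contact_force: [-2.5, -0.5, 10.9]
width: 0.0417
```

```bash
python3 go.py .6143,.1125,.10,95 .6143,.1125,.026,95
```

```text
t 20.85 pos [0.4368 0.1555 0.0242] jaw 60.8 xaxis [ 0.002  0.    -1.   ] j [ 0.17  0.35 -0.59  0.63 -0.    0.68] w 0.0417 F [-2.5 -0.5 10.9]
xyz [ -75.5 -176.    49.3] r [-34.2   0.    0.1]
xyz [  -1.5 -175.9   49.2] r [-34.2   0.    0.1]
```

Request:
{"api": "carry_out", "payload": {
  "motion": [
    {"x": -40, "y": 0, "z": 0, "rx": 0, "ry": 0, "rz": 0},
    {"x": -75, "y": -30, "z": 8, "rx": -6, "ry": 0, "rz": 0},
    {"x": -75, "y": -75, "z": 21, "rx": -15, "ry": 0, "rz": 0},
    {"x": -75, "y": -120, "z": 34, "rx": -24, "ry": 0, "rz": 0},
    {"x": -75, "y": -160, "z": 45, "rx": -32, "ry": 0, "rz": 0},
    {"x": -65, "y": -176, "z": 49, "rx": -34.2, "ry": 0, "rz": 0},
    {"x": -45, "y": -176, "z": 49, "rx": -34.2, "ry": 0, "rz": 0},
    {"x": -45, "y": -176, "z": 49, "rx": -34.2, "ry": 0, "rz": 0},
    {"x": -45, "y": -176, "z": 49, "rx": -34.2, "ry": 0, "rz": 0}
  ]
}}

```text
clock: 21.98
position: [0.6138, 0.1122, 0.0691]
orientation: [0.521, -0.478, -0.521, -0.478]
contact_force: [-0.2, -0.5, 0.2]
width: 0.0411
```

```bash
python3 - <<'E'
from h import *
f=ctrl.grab_frame("wrist"); cv2.imwrite("pics/w10.png",f["frame"][:,:,::-1])
f=ctrl.grab_frame("top"); cv2.imwrite("pics/t10.png",cv2.resize(f["frame"][160:340,170:450,::-1],None,fx=2.5,fy=2.5))
E
python3 go.py  .6143,.1125,.0275,95
```

```text
t 22.075 pos [0.614  0.1122 0.0693] jaw 95.0 xaxis [ 0.001  0.    -1.   ] j [ 0.05  0.52 -0.11  0.93  0.   -0.04] w 0.0414 F [-0.1 -0.  -0.8]
xyz [41.8 -0.2  0.3] r [-0.  -0.   0.1]
```

View pics/w10.png

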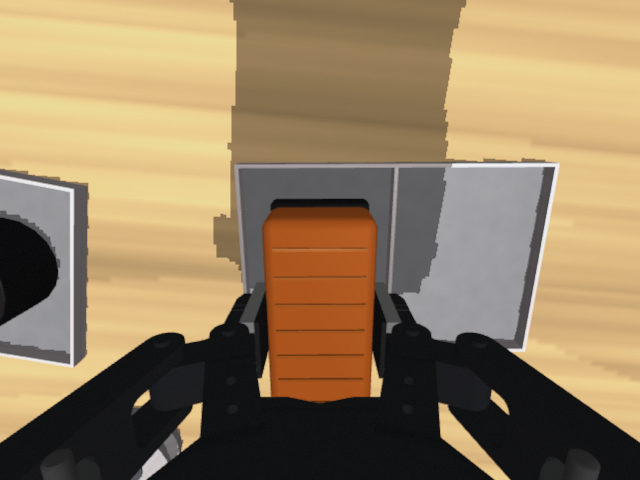

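View pics/t10.png

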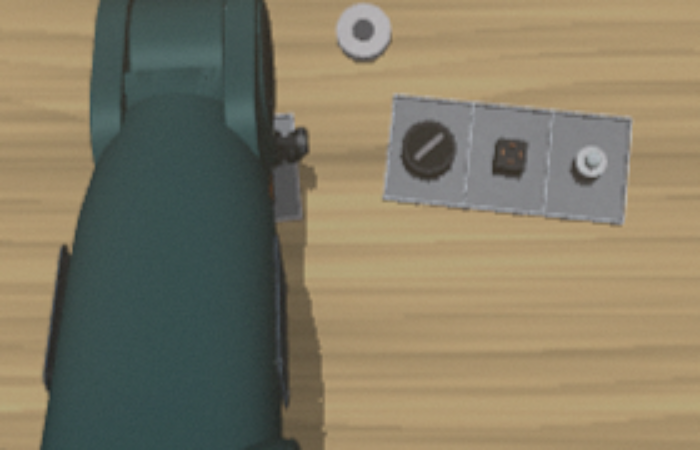

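The lamp is lens up, with its length along the tray's x. Its centre is at column 320 and the compartment's at about 317.5, so I'll shift 1 mm towards -z while lowering.

Request:
{"api": "carry_out", "payload": {
  "motion": [
    {"x": 20, "y": 0, "z": -1, "rx": 0, "ry": 0, "rz": 0},
    {"x": 35, "y": 0, "z": -1, "rx": 0, "ry": 0, "rz": 0},
    {"x": 42, "y": 0, "z": -1, "rx": 0, "ry": 0, "rz": 0},
    {"x": 42, "y": 0, "z": -1, "rx": 0, "ry": 0, "rz": 0},
    {"x": 42, "y": 0, "z": -1, "rx": 0, "ry": 0, "rz": 0}
  ]
}}

```text
clock: 22.7
position: [0.614, 0.1112, 0.0265]
orientation: [0.521, -0.478, -0.521, -0.478]
contact_force: [-0.4, 0.4, 0.7]
width: 0.0413
```

Request:
{"api": "carry_out", "payload": {
  "motion": [
    {"x": 0, "y": 0, "z": 0, "rx": 0, "ry": 0, "rz": 0},
    {"x": 0, "y": 0, "z": 0, "rx": 0, "ry": 0, "rz": 0},
    {"x": 0, "y": 0, "z": 0, "rx": 0, "ry": 0, "rz": 0},
    {"x": 0, "y": 0, "z": 0, "rx": 0, "ry": 0, "rz": 0}
  ],
  "gripper": 61
}}

```text
clock: 23.2
position: [0.6139, 0.1111, 0.0263]
orientation: [0.521, -0.478, -0.521, -0.478]
contact_force: [-0.0, 0.3, 0.2]
width: 0.0518
```

```bash
python3 go.py .6143,.1125,.13,95 .4092,.3082,.13,5
```

```text
t 23.2 pos [0.6139 0.1111 0.0263] jaw 94.9 xaxis [ 0. -0. -1.] j [ 0.05  0.56 -0.17  0.83 -0.   -0.04] w 0.0518 F [-0.   0.3  0.2]
xyz [-103.7   -0.6    1.4] r [-0.1 -0.   0. ]
xyz [-103.7  186.9  214. ] r [89.9  0.   0. ]
```

Request:
{"api": "carry_out", "payload": {
  "motion": [
    {"x": -50, "y": 0, "z": 0, "rx": 0, "ry": 0, "rz": 0},
    {"x": -104, "y": 0, "z": 0, "rx": 0, "ry": 0, "rz": 0},
    {"x": -104, "y": 22, "z": 25, "rx": 10, "ry": 0, "rz": 0},
    {"x": -104, "y": 44, "z": 50, "rx": 20, "ry": 0, "rz": 0},
    {"x": -104, "y": 66, "z": 75, "rx": 30, "ry": 0, "rz": 0},
    {"x": -104, "y": 88, "z": 100, "rx": 40, "ry": 0, "rz": 0},
    {"x": -104, "y": 110, "z": 125, "rx": 50, "ry": 0, "rz": 0},
    {"x": -104, "y": 132, "z": 150, "rx": 60, "ry": 0, "rz": 0},
    {"x": -104, "y": 154, "z": 175, "rx": 70, "ry": 0, "rz": 0},
    {"x": -104, "y": 175, "z": 200, "rx": 80, "ry": 0, "rz": 0},
    {"x": -104, "y": 187, "z": 214, "rx": 90, "ry": 0, "rz": 0},
    {"x": -104, "y": 187, "z": 214, "rx": 90, "ry": 0, "rz": 0}
  ]
}}

```text
clock: 24.7
position: [0.4084, 0.3088, 0.1304]
orientation: [-0.031, 0.706, 0.031, 0.706]
contact_force: [0.1, -0.0, -0.4]
width: 0.0522
```

```bash
python3 - <<'E'
from fit import *
np.set_printoptions(precision=4,suppress=True)
f=ctrl.grab_frame("wrist"); cv2.imwrite("pics/w11.png",f["frame"][:,:,::-1])
for d in ctrl.silhouettes("wrist","cap_small_center")[:2]: print(d["p"],d["pixels"].sum(),fit("cap_small_center",[(f,d["pixels"])],(.4092,.308,0)))
g=ctrl.grab_frame("side"); cv2.imwrite("pics/s11.png",cv2.resize(g["frame"][130:400,150:470,::-1],None,fx=2,fy=2))
E
python3 go.py .4092,.3082,.13,5 .4092,.3082,.023,5
```

```text
0.63 2953 (array([0.4088, 0.3055, 4.5392]), np.float64(0.04970463182450991))
t 24.85 pos [0.4096 0.3078 0.1303] jaw 5.1 xaxis [ 0. -0. -1.] j [ 0.49  0.3  -0.31  0.96 -0.    1.97] w 0.0521 F [-1.   0.   0.2]
xyz [ 0.3  0.4 -0.3] r [0.1 0.  0. ]
xyz [107.3   0.4  -0.4] r [0.1 0.  0. ]
```

View pics/w11.png

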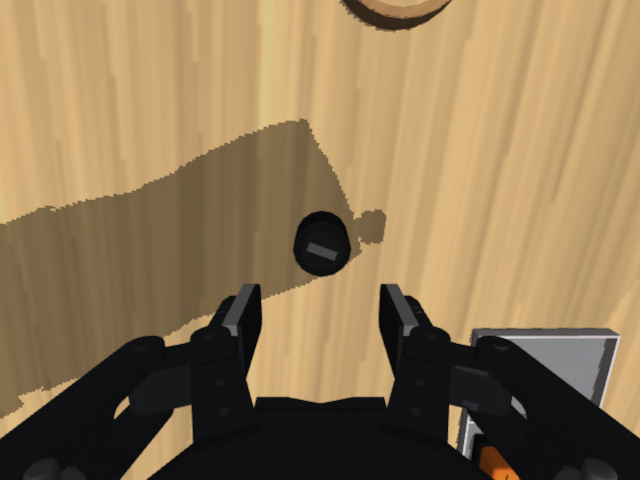

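View pics/s11.png

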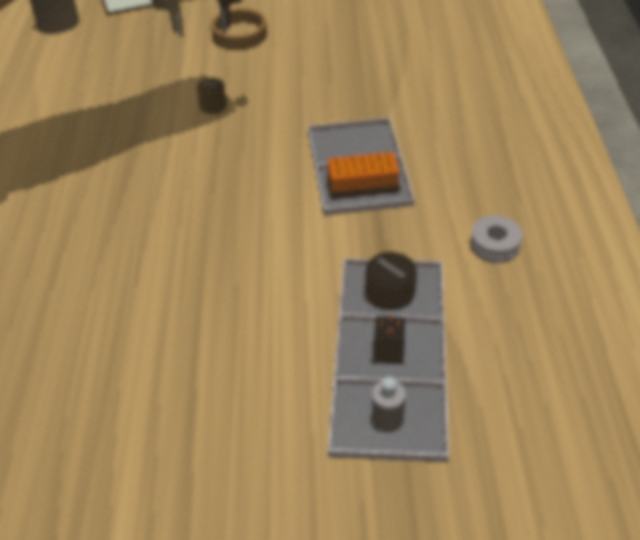

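The lamp lies flat in tray2, and the cap is at (321,245), centred. I'm going down with the jaws a little wider.

Request:
{"api": "carry_out", "payload": {
  "motion": [
    {"x": 40, "y": -0.5, "z": 0, "rx": 0, "ry": 0, "rz": 0},
    {"x": 85, "y": -0.5, "z": 0, "rx": 0, "ry": 0, "rz": 0},
    {"x": 107, "y": -0.5, "z": 0, "rx": 0, "ry": 0, "rz": 0},
    {"x": 107, "y": -0.5, "z": 0, "rx": 0, "ry": 0, "rz": 0},
    {"x": 107, "y": -0.5, "z": 0, "rx": 0, "ry": 0, "rz": 0}
  ],
  "gripper": 80
}}

```text
clock: 25.48
position: [0.4099, 0.3077, 0.0242]
orientation: [-0.031, 0.706, 0.031, 0.707]
contact_force: [0.0, 0.6, 0.5]
width: 0.0684
```

Request:
{"api": "carry_out", "payload": {
  "motion": [
    {"x": 0, "y": 0, "z": 0, "rx": 0, "ry": 0, "rz": 0},
    {"x": 0, "y": 0, "z": 0, "rx": 0, "ry": 0, "rz": 0},
    {"x": 0, "y": 0, "z": 0, "rx": 0, "ry": 0, "rz": 0},
    {"x": 0, "y": 0, "z": 0, "rx": 0, "ry": 0, "rz": 0},
    {"x": 0, "y": 0, "z": 0, "rx": 0, "ry": 0, "rz": 0},
    {"x": 0, "y": 0, "z": 0, "rx": 0, "ry": 0, "rz": 0}
  ],
  "gripper": 30,
  "newtons": 30
}}

```text
clock: 26.22
position: [0.4097, 0.3079, 0.0243]
orientation: [-0.03, 0.706, 0.031, 0.707]
contact_force: [-1.8, -2.2, 9.7]
width: 0.0387
```

```bash
python3 go.py .6068,.1975,.10,5 .6068,.1975,.026,5
```

```text
t 26.225 pos [0.4097 0.3079 0.0243] jaw 5.0 xaxis [ 0.002  0.001 -1.   ] j [ 0.49  0.41 -0.48  0.68 -0.    1.97] w 0.0387 F [-1.8 -2.2  9.7]
xyz [ -75.4 -127.   187. ] r [-0.   0.1 -0. ]
xyz [  -1.4 -127.   186.8] r [-0.   0.1 -0. ]
```

Request:
{"api": "carry_out", "payload": {
  "motion": [
    {"x": -40, "y": 0, "z": 0, "rx": 0, "ry": 0, "rz": 0},
    {"x": -75, "y": -20, "z": 30, "rx": 0, "ry": 0, "rz": 0},
    {"x": -75, "y": -50, "z": 75, "rx": 0, "ry": 0, "rz": 0},
    {"x": -75, "y": -80, "z": 118, "rx": 0, "ry": 0, "rz": 0},
    {"x": -75, "y": -110, "z": 162, "rx": 0, "ry": 0, "rz": 0},
    {"x": -65, "y": -127, "z": 187, "rx": 0, "ry": 0, "rz": 0},
    {"x": -45, "y": -127, "z": 187, "rx": 0, "ry": 0, "rz": 0},
    {"x": -45, "y": -127, "z": 187, "rx": 0, "ry": 0, "rz": 0},
    {"x": -45, "y": -127, "z": 187, "rx": 0, "ry": 0, "rz": 0}
  ]
}}

```text
clock: 27.35
position: [0.6064, 0.1976, 0.0692]
orientation: [-0.031, 0.706, 0.031, 0.707]
contact_force: [-0.0, 0.4, -0.9]
width: 0.0389
```

```bash
python3 - <<'E'
from h import *
f=ctrl.grab_frame("wrist"); cv2.imwrite("pics/w12.png",f["frame"][:,:,::-1])
g=ctrl.grab_frame("side"); cv2.imwrite("pics/s12.png",cv2.resize(g["frame"][130:400,150:470,::-1],None,fx=2,fy=2))
E
python3 go.py  .6068,.1975,.0273,5
```

```text
t 27.45 pos [0.6066 0.1977 0.0694] jaw 5.0 xaxis [ 0.001  0.    -1.   ] j [ 0.19  0.55 -0.07  0.95 -0.    1.67] w 0.0391 F [ 0.4 -0.1 -0.9]
xyz [42.1 -0.2  0.1] r [-0.   0.1 -0. ]
```

View pics/w12.png

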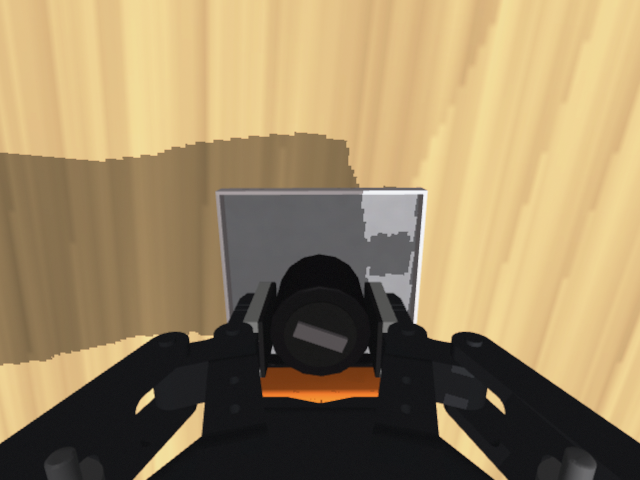

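View pics/s12.png

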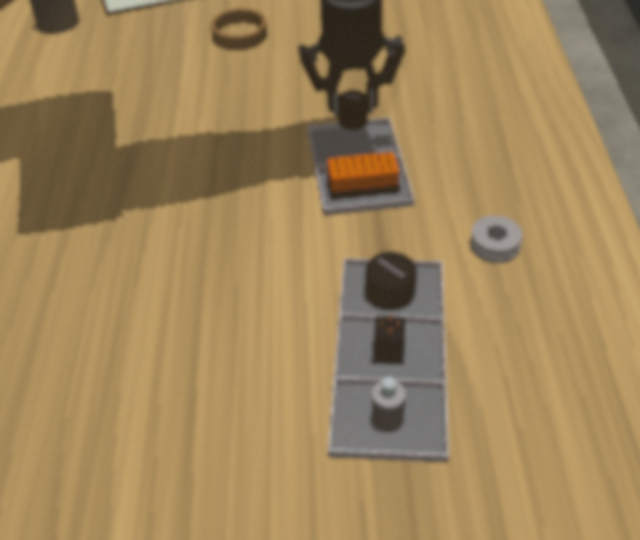

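The small cap is held upright over the free compartment, with the tray edges at columns 219 and 425. I'm lowering it, letting go and backing off.

Request:
{"api": "carry_out", "payload": {
  "motion": [
    {"x": 25, "y": 0, "z": 0, "rx": 0, "ry": 0, "rz": 0},
    {"x": 37, "y": 0, "z": 0, "rx": 0, "ry": 0, "rz": 0},
    {"x": 42, "y": 0, "z": 0, "rx": 0, "ry": 0, "rz": 0},
    {"x": 42, "y": 0, "z": 0, "rx": 0, "ry": 0, "rz": 0},
    {"x": 42, "y": 0, "z": 0, "rx": 0, "ry": 0, "rz": 0}
  ]
}}

```text
clock: 28.08
position: [0.6063, 0.1974, 0.0274]
orientation: [-0.031, 0.706, 0.031, 0.707]
contact_force: [-4.2, -1.0, 8.5]
width: 0.0387
```

Request:
{"api": "carry_out", "payload": {
  "motion": [
    {"x": 0, "y": 0, "z": 0, "rx": 0, "ry": 0, "rz": 0},
    {"x": 0, "y": 0, "z": 0, "rx": 0, "ry": 0, "rz": 0},
    {"x": 0, "y": 0, "z": 0, "rx": 0, "ry": 0, "rz": 0},
    {"x": 0, "y": 0, "z": 0, "rx": 0, "ry": 0, "rz": 0}
  ],
  "gripper": 66
}}

```text
clock: 28.58
position: [0.6064, 0.1973, 0.0262]
orientation: [-0.031, 0.706, 0.031, 0.706]
contact_force: [0.3, -0.5, 0.2]
width: 0.0562
```

Request:
{"api": "carry_out", "payload": {
  "motion": [
    {"x": -50, "y": 0, "z": 0, "rx": 0, "ry": 0, "rz": 0},
    {"x": -110, "y": 0, "z": 0, "rx": 0, "ry": 0, "rz": 0},
    {"x": -150, "y": 0, "z": -50, "rx": 0, "ry": 0, "rz": 0},
    {"x": -180, "y": 0, "z": -110, "rx": 0, "ry": 0, "rz": 0},
    {"x": -180, "y": 0, "z": -170, "rx": 0, "ry": 0, "rz": 0},
    {"x": -180, "y": 0, "z": -230, "rx": 0, "ry": 0, "rz": 0},
    {"x": -180, "y": 0, "z": -230, "rx": 0, "ry": 0, "rz": 0},
    {"x": -180, "y": 0, "z": -230, "rx": 0, "ry": 0, "rz": 0},
    {"x": -180, "y": 0, "z": -230, "rx": 0, "ry": 0, "rz": 0}
  ]
}}

```text
clock: 29.7
position: [0.3783, 0.1775, 0.2062]
orientation: [-0.03, 0.706, 0.03, 0.707]
contact_force: [0.9, -0.6, 0.8]
width: 0.0561
```

```bash
python3 - <<'E'
from fit import *
np.set_printoptions(precision=4,suppress=True)
F={c:ctrl.grab_frame(c) for c in("top","side","wrist")}
cv2.imwrite("pics/t13.png",cv2.resize(F["top"]["frame"][160:340,170:450,::-1],None,fx=2.5,fy=2.5))
cv2.imwrite("pics/s13.png",cv2.resize(F["side"]["frame"][130:400,150:470,::-1],None,fx=2.4,fy=2.2))
cv2.imwrite("pics/w13.png",F["wrist"]["frame"][:,:,::-1])
for n in ("cap_large_center","cap_small_center","bulb_center","relay_center","lamp_center"):
    for c in ("top","side"):
        for d in ctrl.spot_point(c,n)[:1]:
            X=w(F[c],d["centre"])
            for t,p,a in(("t3",(.6243,-.1597),-6.3),("t2",(.6105,.1553),5)):
                a=np.radians(a);q=X[:2]-p; q=np.array([np.cos(a)*q[0]+np.sin(a)*q[1],-np.sin(a)*q[0]+np.cos(a)*q[1]])
                if abs(q[1])<.13: print(n,c,round(d["p"],2),X,t,(q*1e3).round(1))
E
python3 go.py
```

```text
cap_large_center top 0.75 [ 0.6307 -0.0752  0.024 ] t3 [-2.9 84.7]
cap_large_center side 0.69 [ 0.6311 -0.0768  0.0242] t3 [-2.4 83.1]
cap_small_center top 0.74 [0.601  0.1971 0.0241] t2 [-5.8 42.4]
cap_small_center side 0.59 [0.6045 0.1953 0.0261] t2 [-2.5 40.3]
bulb_center top 0.72 [ 0.6135 -0.2497  0.0371] t3 [ -0.9 -90.7]
bulb_center side 0.59 [ 0.6145 -0.2441  0.0365] t3 [ -0.5 -85. ]
relay_center top 0.45 [ 0.6233 -0.1659  0.0219] t3 [-0.3 -6.2]
relay_center side 0.8 [ 0.62   -0.1624  0.0242] t3 [-3.9 -3.1]
lamp_center top 0.93 [0.6117 0.1076 0.022 ] t2 [ -2.9 -47.6]
lamp_center side 0.94 [0.6123 0.1132 0.0244] t2 [ -1.9 -42.1]
t 30.35 pos [0.3773 0.1774 0.2063] jaw 4.9 xaxis [ 0.  0. -1.] j [ 0.24  0.09 -0.36  1.11 -0.    1.73] w 0.0561 F [ 0.8 -1.   0.2]
```

View pics/t13.png

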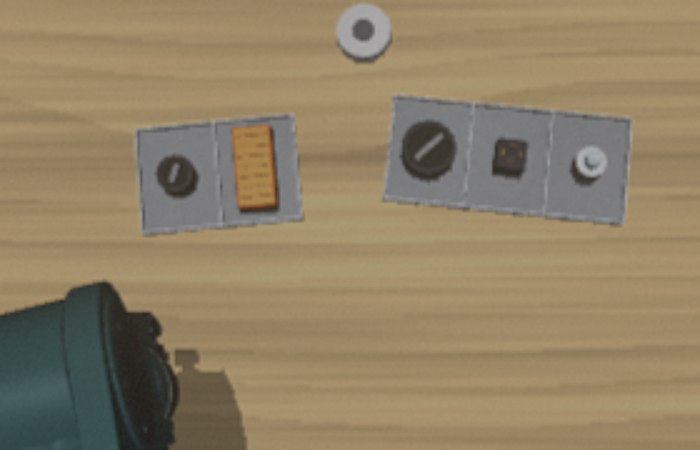

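View pics/s13.png

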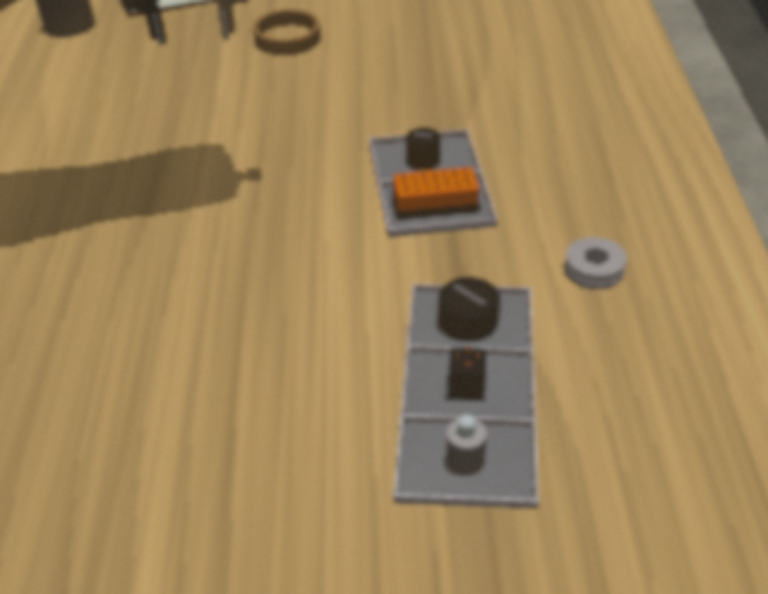

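View pics/w13.png

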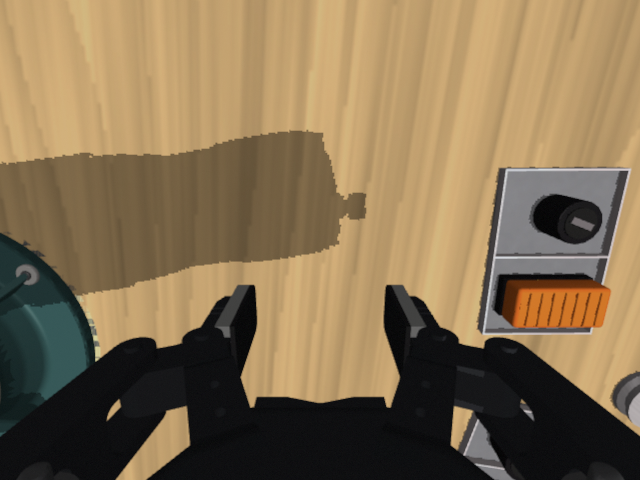

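All five parts stand upright in separate compartments: small cap (175,175), lamp (255,167), large cap (428,150), relay (510,157) and bulb (590,162) in the top view. The gripper is empty and clear, so I'm handing in.

```bash
python3 -c "
from station import ctrl
print(ctrl.finish_job())"
```

```text
the job is handed in; nothing more can be done
None
```

Both kits are made up and the job is handed in, after about 30 s of robot time. Tray3 holds the bulb, the relay and the large cap, and tray2 holds the marker lamp and the small cap.

- **Position and seating:** the last top, side and wrist pictures show each part upright in its own compartment, with the gripper open, empty and clear. The networks put every part within about 6 mm of its compartment centre. Their heights were 1–5 mm above (lamp, caps and bulb up to 5 mm) or 2 mm below what sitting on the floor gives, mostly within their error.
- **Left alone:** the pulley looks unmoved in the top and side pictures, and the tape in the side picture. I did not look at the carton again after the start; the arm never went near it.
- **Force:** wrist readings at the end of each move stayed under 15 N. They rose mainly while the jaws closed and as some parts touched down.
- **Disagreements:** the top and side cameras differed by 3–6 mm on most positions, so I used values between the two. The small cap gripped at 38.7 mm instead of 40 mm, with no sign of a bad hold. The first move call was refused for missing keys, so it moved nothing.

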